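# Press the closed moulds in the screw press

### The arm

A 6-joint arm with a two-finger parallel gripper is mounted at the origin on the work surface. World frame = base frame: x ahead of the robot, y to its left, z up, the work surface at z = 0. Lengths are in m, angles in rad, forces in N, time in s.
With the tool pointing down it reaches from about 0.375 to 0.9 m from the base axis. Payload 3.1 kg.
Tool frame: the origin (TCP) lies midway between the tips of the shut fingers; the grasp point (between the pads) lies robot.grip_point_offset behind it (robot.grip_point_offset is the distance from the TCP to the grasp point, in m); z points along the fingers, y is the direction in which the jaws open and shut (so a half turn about z gives the same grasp; the last joint's range is limited). The gripper opens to 87 mm and grips with 3 to 60 N. Pads are 19 mm wide; open, the fingers measure 117 mm over their backs; the gripper's body (75 mm by 190 mm) begins 51 mm behind the grasp point.
Start: joints at [1.04, 0.527, 1.433, -0, 1.181, -0.178], TCP at [0.215, 0.587, 0.223] pointing down, gripper open.
Joint ranges: [-3.08, 3.08], [-0.75, 2.2], [0.22, 2.44], [-1.43, 4.57], [0, 2.65], [-2.85, 2.85]. Speed limits (rad/s): [2.79, 2.79, 3.14, 3.14, 3.14, 3.14].

### API

Orientations are given as a unit quaternion [x, y, z, w].
In Python, from rig import robot, cams, hand_in gives the robot as it stands. The module is installed in compiled form; this text tells all that it offers.
- The arm moves only by the tool send_rows, never from a script. Its argument "steps" is one flat list of numbers, 5 for each row, row after row: the finger opening in m, from 0 to 0.087, then the shift along the tool's x, y, z in m, then the turn about the tool's z in rad. A call has 1 to 8 rows; each row is the pose to reach, as a shift and turn from the pose measured when the call began, along the tool's axes at that moment; what a row does not reach only later rows make up. A row lasts 1/8 s, in which the tool goes at most 62.5 mm and 10.7 degrees, less where a joint would pass 70% of its speed; a pose out of reach is approached as far as the arm can. A call with a gripper value outside its range is refused whole. The fingers move at their own pace and stop on an object; "force" is the grip in N (left out, the last holds). Time passes only in rows, so rows that repeat a pose let the fingers close. It gives the time, the measured TCP pose, the force and the opening at its end, in the units of the state.
- robot.get_obs(): the state, without advancing time (a new reading comes with each control period).
- cams.camera(name): name is "side" or "top"; returns a dict with "color" (400x640x3 uint8, red, green, blue), "range_z" (400x640 float32, m along the optical axis (not along the pixel's ray), 0 where there is no reading), "intrinsics" (3x3 intrinsics, pixels), "k1" (the pictures are not rectified: a ray, as slopes to the right and down, at radius r is drawn at 1 + k1 r^2 times it, then the intrinsics apply), "extrinsics" (4x4, takes a point from camera to world coordinates). Camera axes: x right, y down, z forward; pixel columns grow to the right and rows downward; lengths in m; the calibration is good to about 2 mm. A picture is of the moment at which its call begins.
- hand_in(): hands the job in, once; it reports no verdict.
The state is a dict: "time": time; "q": joint angles; "joint_velocities": joint speeds; "joint_torque": joint torques, N m; "position": TCP position; "tool_rot": TCP orientation; "ft_force": force on the tool from outside, world axes, zero at the start; "moment": the same for the moment, N m; "grip_width": finger opening in m.
Only numpy, scipy, OpenCV 4.12 (cv2) and the standard library are available. Lean on these libraries where they do the work, as an engineer would, in place of code of your own. Each camera call takes 0.05 s, during which the arm holds its last target.

### The job

Load all the small closed plaster moulds into the bays of the press's sled, slide the sled home under the platen and wind the handwheel clockwise through at least a full turn so that the platen bears on every mould. Then wind it back through a full turn, draw the sled out, and lay all the moulds flat on the plywood drying board, leaving the other things on the bench alone.

Things in the scene. Friction and masses are not known exactly. Their poses are not given: they have to be found in the camera images.
- mould1: a small closed two-part plaster mould, a white block 58 (its x) x 44 (its y) x 38 mm high with a dark seam line round its sides and a green pour hole on top; 0.13 kg; all moulds are alike and a half turn about z makes no difference. Origin: centre of its underside, z up. 2 or 3 moulds are present, the others are absent (None)
- mould2: a small closed two-part plaster mould, a white block 58 (its x) x 44 (its y) x 38 mm high with a dark seam line round its sides and a green pour hole on top; 0.13 kg; all moulds are alike and a half turn about z makes no difference. Origin: centre of its underside, z up. 2 or 3 moulds are present, the others are absent (None)
- mould3: a small closed two-part plaster mould, a white block 58 (its x) x 44 (its y) x 38 mm high with a dark seam line round its sides and a green pour hole on top; 0.13 kg; all moulds are alike and a half turn about z makes no difference. Origin: centre of its underside, z up. 2 or 3 moulds are present, the others are absent (None)
- bay1 (a point): centre of the floor of the inner bay (nearest the press) of the sled. Each bay is a shallow recess 68 mm (x, across the sled) x 54 mm (y, along it) with 6 mm thick rims standing 8 mm above its floor; the three bays are 60 mm apart in a row along y. The point moves with the sled; x, y, z are the sled's axes, +y points from the press out to the handle
- bay2 (a point): centre of the floor of the middle bay of the sled. Each bay is a shallow recess 68 mm (x, across the sled) x 54 mm (y, along it) with 6 mm thick rims standing 8 mm above its floor; the three bays are 60 mm apart in a row along y. The point moves with the sled; x, y, z are the sled's axes, +y points from the press out to the handle
- bay3 (a point): centre of the floor of the outer bay (nearest the handle) of the sled. Each bay is a shallow recess 68 mm (x, across the sled) x 54 mm (y, along it) with 6 mm thick rims standing 8 mm above its floor; the three bays are 60 mm apart in a row along y. The point moves with the sled; x, y, z are the sled's axes, +y points from the press out to the handle
- sled_handle (a point): centre of the top of the sled's handle, an upright black post 22 mm in diameter whose grip reaches from 56 mm below this point up to it; 150 mm along +y of bay2, fixed to the sled, 94 mm above the table at its top
- sled (a joint): travel of the sled along its straight guide, m: 0 = fully out (loading position), 0.25 = fully home under the platen against its stop; it moves towards the sled's -y as the value grows, stays where it is left, friction about 2 N
- wheel (a joint): turn of the press's handwheel, rad: grows clockwise seen from above; below 0.1 the platen is fully raised, at 5.8 it meets the moulds, 6.28 or more presses them; stops at -0.7 and 6.9. 24 mm of platen travel a turn; stays where it is left; about 0.07 to 0.12 N m
- wheel_axis (a point): centre of the handwheel on its upright axis, 192 mm above the table and on the press's screw; the wheel is a dark steel ring of 154 mm outside diameter with three spokes, 14 mm thick. Axes: those of the press (x across, y along the sled's guide)
- crank_knob (a point): centre of the top of the wheel's crank knob, a black upright grip 22 mm in diameter and 48 mm tall that turns freely on its own pin, 60 mm from the wheel axis; its top is 250 mm above the table. At joint value 0 it lies on the -x side of wheel_axis (press axes) and moves clockwise as the value grows
- platen: the press's steel platen, 66 x 178 x 12 mm, origin at the centre of its underside, 82 mm above the table at wheel value 0 (22 mm above the tops of moulds in the sled); it is sprung and yields upwards a few mm. The press's green column stands on the far side (press +x, from 70 mm off the axis) and its arm, 50 mm wide, overhangs the platen between 125 and 160 mm above the table
- board: the plywood drying board, 260 (its x) x 160 (its y) x 10 mm thick, fixed to the table; origin at the centre of its underside
- scraper: a bystander, not part of the job: a red-handled steel scraper lying on the bench, 180 mm long, along its x
- offcut: a bystander, not part of the job: a low round plaster offcut, 48 mm across, 21 mm high
- tub: a bystander, not part of the job: a yellow mixing cup, 84 mm across, 62 mm high
- plug: a bystander, not part of the job: a round plaster plug, 52 mm across, 34 mm high
- spatula: a bystander, not part of the job: a wooden-handled flat spatula about 250 mm long lying on the bench, along its x

How it is judged:
On the way, in this order (a step that is already met when the one before it is completed fails the run):
1. every mould sits flat on a bay floor of the sled, not on a rim, with the sled still out (sled below 0.10) and the platen raised (wheel below 0.2) (x of mould1 in the frame of bay2 between -0.007 and 0.007 m and y of mould1 in the frame of bay2 between -0.068 and 0.068 m and z of mould1 in the frame of bay2 between -0.004 and 0.004 m and angle between each of mould1, mould2, mould3's own z axis and vertical below 0.08 rad and x of mould2 in the frame of bay2 between -0.007 and 0.007 m and y of mould2 in the frame of bay2 between -0.068 and 0.068 m and z of mould2 in the frame of bay2 between -0.004 and 0.004 m and x of mould3 in the frame of bay2 between -0.007 and 0.007 m and y of mould3 in the frame of bay2 between -0.068 and 0.068 m and z of mould3 in the frame of bay2 between -0.004 and 0.004 m and value of joint sled below 0.1 m and value of joint wheel below 0.2 rad), for 0.2 s.
2. the sled is fully home (within 5 mm of its stop, sled above 0.245), every mould still flat in its bay and the platen still raised (wheel below 0.3) (x of mould1 in the frame of bay2 between -0.007 and 0.007 m and y of mould1 in the frame of bay2 between -0.068 and 0.068 m and z of mould1 in the frame of bay2 between -0.004 and 0.004 m and angle between each of mould1, mould2, mould3's own z axis and vertical below 0.08 rad and x of mould2 in the frame of bay2 between -0.007 and 0.007 m and y of mould2 in the frame of bay2 between -0.068 and 0.068 m and z of mould2 in the frame of bay2 between -0.004 and 0.004 m and x of mould3 in the frame of bay2 between -0.007 and 0.007 m and y of mould3 in the frame of bay2 between -0.068 and 0.068 m and z of mould3 in the frame of bay2 between -0.004 and 0.004 m and value of joint sled above 0.245 m and value of joint wheel below 0.3 rad), for 0.2 s.
3. the wheel is wound clockwise a full turn (above 6.28), the platen bears on every mould (over 0.5 N each), all flat in their bays, sled home; held 0.5 s (x of mould1 in the frame of bay2 between -0.007 and 0.007 m and y of mould1 in the frame of bay2 between -0.068 and 0.068 m and z of mould1 in the frame of bay2 between -0.004 and 0.004 m and angle between each of mould1, mould2, mould3's own z axis and vertical below 0.08 rad and x of mould2 in the frame of bay2 between -0.007 and 0.007 m and y of mould2 in the frame of bay2 between -0.068 and 0.068 m and z of mould2 in the frame of bay2 between -0.004 and 0.004 m and x of mould3 in the frame of bay2 between -0.007 and 0.007 m and y of mould3 in the frame of bay2 between -0.068 and 0.068 m and z of mould3 in the frame of bay2 between -0.004 and 0.004 m and value of joint sled above 0.245 m and value of joint wheel above 6.28 rad and contact force between platen and mould1 above 0.5 N and contact force between platen and mould2 above 0.5 N and contact force between platen and mould3 above 0.5 N), for 0.5 s.
4. the wheel is wound back a full turn (below 0.1), the platen raised, with the sled still home (sled above 0.235) (value of joint wheel below 0.1 rad and value of joint sled above 0.235 m), for 0.2 s.
5. the sled has been drawn out again (joint sled below 0.03) (value of joint sled below 0.03 m), for 0.2 s.
At the end, for the whole second after the job is handed in: Every mould lies flat (within 0.08 rad) and at rest directly on the drying board, right way up, its centre at least 10 mm inside the board's edges; the empty sled is out (joint sled below 0.06) and the platen raised (joint wheel below 0.3) (x of mould1 in the frame of board between -0.12 and 0.12 m and y of mould1 in the frame of board between -0.07 and 0.07 m and z of mould1 in the frame of board between 0.006 and 0.014 m and angle between each of mould1, mould2, mould3's own z axis and vertical below 0.08 rad and linear speed of each of mould1, mould2, mould3 below 0.02 m/s and x of mould2 in the frame of board between -0.12 and 0.12 m and y of mould2 in the frame of board between -0.07 and 0.07 m and z of mould2 in the frame of board between 0.006 and 0.014 m and x of mould3 in the frame of board between -0.12 and 0.12 m and y of mould3 in the frame of board between -0.07 and 0.07 m and z of mould3 in the frame of board between 0.006 and 0.014 m and value of joint wheel below 0.3 rad and value of joint sled below 0.06 m); the robot touches nothing.
It fails at once if a bystander (scraper, spatula, offcut, tub or plug) is shoved more than 50 mm from where it stood (distance of any of scraper, offcut, tub, plug, spatula from where it was at the start of the episode above 0.05 m).
It fails at once if the tub is tipped over (more than 0.7 rad) (angle between tub's own z axis and vertical above 0.7 rad).
Of mould1, mould2, mould3 only 2 to 3 are there at a start; the rules pass over those that are not, and their reading is None.
At some moment in a run one of mould1, mould2, mould3 may be knocked a few centimetres aside while the robot is not near it.
Once in a run the grip may slacken for a moment while it holds something.
It also fails if it takes over 210 s, if anything falls off the work surface, if the arm or the gripper's body presses on something with over 40 N, if the wrist force passes 120 N, or if a joint passes its speed limit or range.

## Working session

There is one attempt and no reset: what is moved stays moved. The work goes in short steps, Python scripts to look and compute and a tool call to move; the robot and the scene stay as the last step left them, time stands still between calls to the robot, and variables do not carry over. Pictures are saved under pics/ and viewed, and the job is handed in when it is done.

Besides the shell and the picture viewer there is one more tool, called after ">>>" by a JSON object that holds its "name" and its "arguments", one argument or row to a line. send_rows: Moves the arm, as the interface text tells. Its arguments: {"type":"object","properties":{"steps":{"type":"array","items":{"type":"number"}},"force":{"type":"number"}},"required":["steps"]}

```bash
mkdir -p pics; cat > h.py <<'E'
import numpy as np, cv2
from rig import robot, cams
def snap(name,tag):
    c=cams.camera(name)
    np.savez(f'{tag}.npz',**{k:np.asarray(v) for k,v in c.items()})
    cv2.imwrite(f'pics/{tag}.png',cv2.cvtColor(c['color'],cv2.COLOR_RGB2BGR))
    return c
E
python3 - <<'E'
from h import *
print(robot.get_obs(), robot.grip_point_offset)
for n in('top','side'):
    c=snap(n,n+'0'); print(n,c['intrinsics'],c['k1'],c['extrinsics'])
E
```

```text
{'time': 0.0, 'q': array([ 1.04051789e+00,  5.28437786e-01,  1.43391808e+00, -1.82338318e-05,
        1.18138035e+00, -1.78498758e-01]), 'joint_velocities': array([ 0.00084399, -0.00041574, -0.00122622,  0.00207698,  0.00142192,
        0.00149988]), 'joint_torque': array([-6.27105401e-04, -4.40033412e+01, -1.76594996e+01,  6.31288067e-02,
        5.82902832e-02, -1.59876358e-04]), 'position': array([0.21495331, 0.58608802, 0.22158405]), 'tool_rot': array([ 1.74980799e-01,  9.84571263e-01, -1.00810165e-03, -3.64018328e-04]), 'ft_force': array([-0.56702735,  0.46288818, -0.98236525]), 'moment': array([-0.04125581,  0.00814381,  0.00269386]), 'grip_width': 0.0868998197043218} 0.0187
top [[449.54938865   0.         322.26540338]
 [  0.         449.54938865 197.58638672]
 [  0.           0.           1.        ]] -0.08767080339956054 [[ 0.04189151 -0.9767133   0.21041918  0.21449241]
 [-0.9991201  -0.04052378  0.01080958 -0.01114914]
 [-0.00203088 -0.21068686 -0.97755149  1.36384677]
 [ 0.          0.          0.          1.        ]]
side [[489.65849376   0.         323.46962166]
 [  0.         489.65849376 200.3679702 ]
 [  0.           0.           1.        ]] -0.1111664069179654 [[ 0.88963009 -0.23051725  0.39423357 -0.1019941 ]
 [-0.45630327 -0.48382526  0.74679344 -1.07816547]
 [ 0.01859139 -0.84425998 -0.53561128  0.93046381]
 [ 0.          0.          0.          1.        ]]
```

View pics/top0.png

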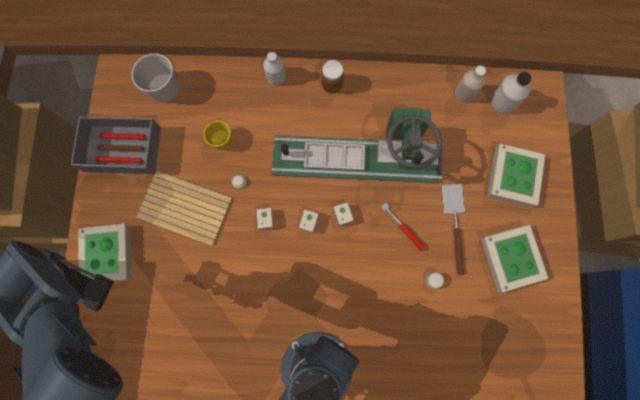

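View pics/side0.png

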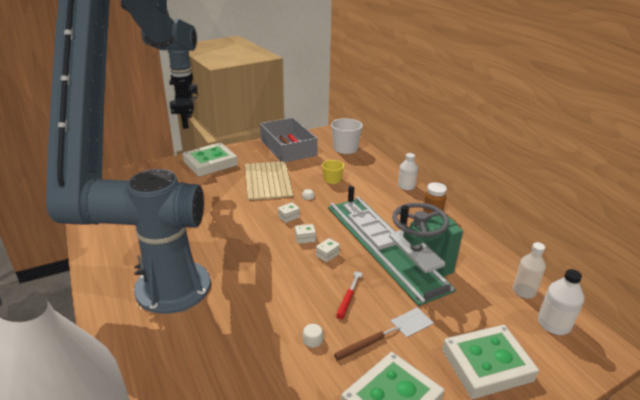

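```bash
cat >> h.py <<'E'
def load(tag): return dict(np.load(f'{tag}.npz'))
def ray(c,uv):
    uv=np.atleast_2d(np.asarray(uv,float)).reshape(-1,1,2)
    p=cv2.undistortPoints(uv,c['intrinsics'],np.array([float(c['k1']),0,0,0])).reshape(-1,2)
    E=c['extrinsics']; d=np.c_[p,np.ones(len(p))]@E[:3,:3].T
    return E[:3,3],d
def onplane(c,uv,z):
    o,d=ray(c,uv); t=(z-o[2])/d[:,2]; return o+d*t[:,None]
def cloud(c):
    h,w=c['range_z'].shape; u,v=np.meshgrid(np.arange(w),np.arange(h))
    o,d=ray(c,np.c_[u.ravel(),v.ravel()]); P=o+d*c['range_z'].reshape(-1,1)
    P[c['range_z'].ravel()==0]=np.nan
    return P.reshape(h,w,3)
def proj(c,P):
    E=c['extrinsics']; P=(np.atleast_2d(P)-E[:3,3])@E[:3,:3]
    return cv2.projectPoints(P.astype(float),np.zeros(3),np.zeros(3),c['intrinsics'],np.array([float(c['k1']),0,0,0]))[0].reshape(-1,2)
def crop(tag,x,y,w,h,s,out):
    im=cv2.imread(f'pics/{tag}.png')[y:y+h,x:x+w]
    cv2.imwrite(f'pics/{out}.png',cv2.resize(im,None,fx=s,fy=s,interpolation=cv2.INTER_CUBIC))
E
python3 - <<'E'
from h import *
c=load('top0'); P=cloud(c)
for n,(u,v) in dict(m1=(264,218),m2=(309,220),m3=(343,213),board=(184,208),handle=(285,149),bayA=(316,155),bayC=(355,156),wheel=(414,141),knob=(413,127),table=(300,260),tub=(217,134),plug=(435,281),off=(239,182)).items(): print(n,P[v,u].round(3))
crop('top0',250,95,200,145,4,'t0press'); crop('top0',125,100,160,150,4,'t0board')
crop('side0',310,170,160,140,5,'s0press')
E
```

```text
m1 [0.43  0.175 0.04 ]
m2 [0.43 0.04 0.04]
m3 [ 0.454 -0.06   0.043]
board [0.455 0.429 0.012]
handle [0.631 0.12  0.091]
bayA [0.637 0.029 0.025]
bayC [ 0.64  -0.093  0.021]
wheel [ 0.631 -0.241  0.208]
knob [ 0.674 -0.24   0.2  ]
table [ 0.313  0.063 -0.002]
tub [0.702 0.351 0.004]
plug [ 0.264 -0.337  0.035]
off [0.542 0.263 0.022]
```

View pics/t0press.png

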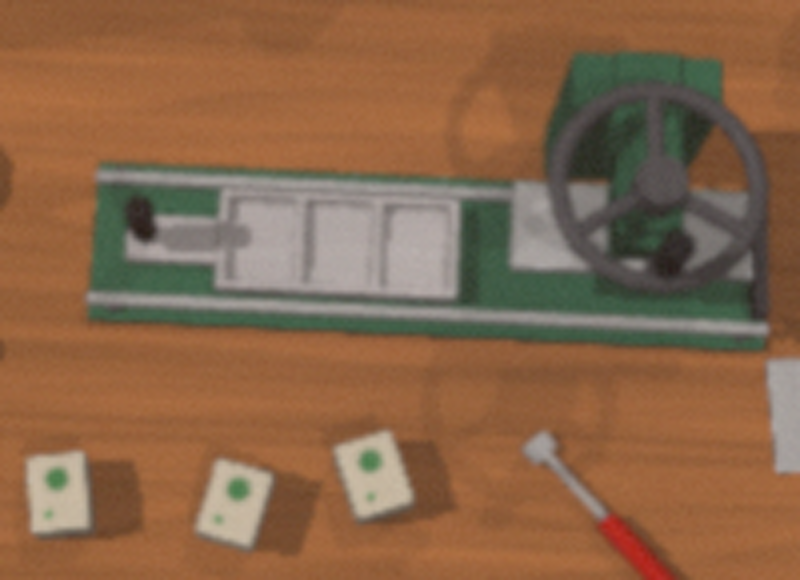

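View pics/t0board.png

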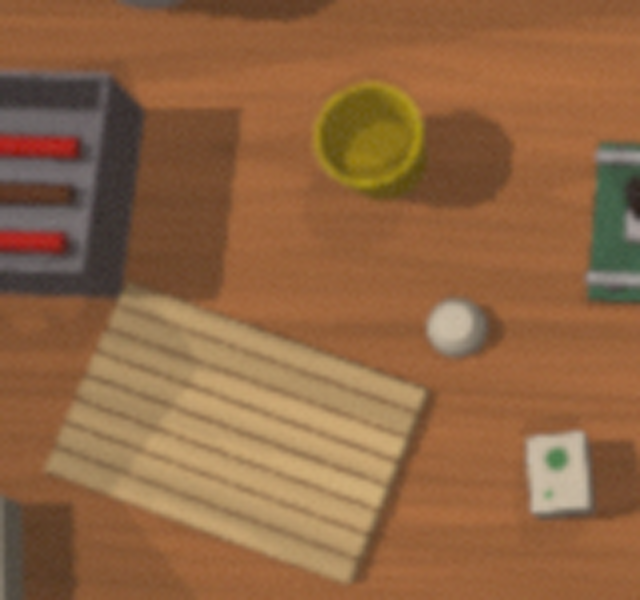

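View pics/s0press.png

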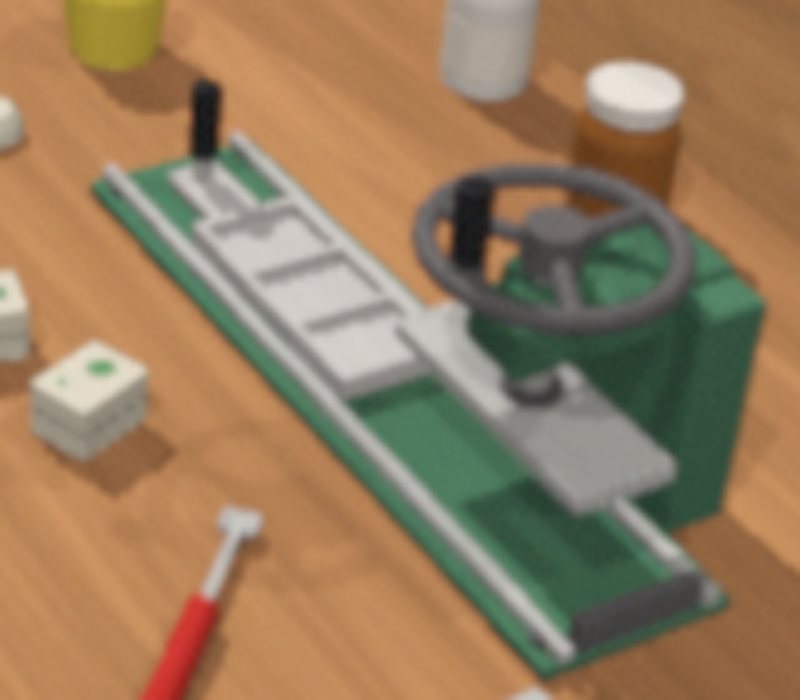

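```bash
cat >> h.py <<'E'
def moulds(c,zt=0.038,zmin=0.02,zmax=0.08):
    """white mould tops; returns list of (x,y,yaw,len,wid)"""
    P=cloud(c); hsv=cv2.cvtColor(c['color'],cv2.COLOR_RGB2HSV)
    g=((hsv[...,0]>45)&(hsv[...,0]<85)&(hsv[...,1]>70)).astype(np.uint8)
    w=((hsv[...,1]<75)&(hsv[...,2]>135)).astype(np.uint8)
    m=cv2.morphologyEx(w|(g&(hsv[...,2]>60)),cv2.MORPH_OPEN,np.ones((3,3)))
    out=[]
    for k in cv2.findContours(m,cv2.RETR_EXTERNAL,cv2.CHAIN_APPROX_NONE)[0]:
        if not 150<cv2.contourArea(k)<1500: continue
        q=onplane(c,k.reshape(-1,2).astype(float),zt)[:,:2]
        (cx,cy),(a,b),_=r=cv2.minAreaRect((q*1000).astype(np.float32))
        bx=cv2.boxPoints(r); e=[bx[1]-bx[0],bx[2]-bx[1]]; e=max(e,key=np.linalg.norm)
        yaw=np.arctan2(e[1],e[0]); yaw=(yaw+np.pi/2)%np.pi-np.pi/2
        M=cv2.moments(k); u,v=M['m10']/M['m00'],M['m01']/M['m00']
        cc=onplane(c,(u,v),zt)[0]
        out.append((cx/1e3,cy/1e3,yaw,max(a,b),min(a,b),cc[:2].round(4),P[int(v),int(u),2],(int(u),int(v))))
    return out
E
python3 - <<'E'
from h import *
c=load('top0')
for m in moulds(c): print(m)
hsv=cv2.cvtColor(c['color'],cv2.COLOR_RGB2HSV); P=cloud(c)
for n,(u,v) in dict(knob=(417,157),handle=(285,149),wheel=(415,140)).items(): print(n,hsv[v-2:v+3,u-2:u+3,2].mean(1),np.nanmax(P[v-5:v+6,u-5:u+6,2]))
# edges from crop: coordinates crop/4+offset
def cp(x,y): return (250+x/4,95+y/4)
for n,a,z in [('far rail L',(97,176),.03),('far rail R',(505,193),.03),('near rail L',(90,298),.03),('near rail R',(767,328),.03),
 ('bay corner nl',(229,285),.03),('fl',(231,198),.03),('fr',(457,207),.03),('nr',(455,291),.03),('hub',(660,180),.199),('knobtop',(672,250),.25),('knobtop2',(678,242),.25),('handletop',(137,209),.094)]:
    print(n,onplane(c,cp(*a),z)[0].round(4))
for u,v in [(300,140),(300,172),(345,173),(380,177),(340,140),(430,145),(316,142),(335,156)]: print((u,v),P[v,u].round(3))
def bp(x,y): return (125+x/4,100+y/4)
b=onplane(c,[bp(*p) for p in [(128,287),(430,391),(352,580),(47,470)]],.01); print(b.round(4),b.mean(0))
E
```

```text
(0.26644976806640625, -0.3355782775878906, np.float32(-0.7767761), 48.70433044433594, 44.72954177856445, array([ 0.2667, -0.3352]), np.float64(0.03631113854232648), (434, 280))
(0.42864202880859376, 0.04254850006103516, np.float32(-0.2674533), 59.133636474609375, 43.56633377075195, array([0.4283, 0.0427]), np.float64(0.041153249450097906), (308, 220))
(0.4316610107421875, 0.17523757934570314, np.float32(0.07162726), 57.680015563964844, 42.105316162109375, array([0.4313, 0.1749]), np.float64(0.03876451143966264), (264, 217))
(0.45427734375, -0.05985093307495117, np.float32(0.34735358), 58.33149337768555, 45.75556945800781, array([ 0.4542, -0.0601]), np.float64(0.034905207036953545), (342, 213))
(0.5136769409179688, -0.39220819091796877, np.float32(0.07590544), 90.14031219482422, 64.698486328125, array([ 0.5139, -0.3923]), np.float64(0.005064802570643678), (452, 198))
(0.6059700317382812, -0.19663581848144532, np.float32(1.4843804), 107.86798858642578, 35.75319290161133, array([ 0.6031, -0.188 ]), np.float64(0.008956871997796823), (386, 167))
(0.65542529296875, -0.18485963439941405, np
[... 1249 characters left out ...]
0.1605 0.03  ]
near rail R [ 0.5818 -0.3618  0.03  ]
bay corner nl [0.5984 0.054  0.03  ]
fl [0.669  0.0559 0.03  ]
fr [ 0.669  -0.1203  0.03  ]
nr [ 0.6009 -0.1202  0.03  ]
hub [ 0.637  -0.2453  0.199 ]
knobtop [ 0.5709 -0.2426  0.25  ]
knobtop2 [ 0.5765 -0.2466  0.25  ]
handletop [0.6358 0.122  0.094 ]
(300, 140) [0.689 0.082 0.013]
(300, 172) [0.583 0.076 0.015]
(345, 173) [ 0.585 -0.063  0.018]
(380, 177) [ 0.578 -0.173  0.012]
(340, 140) [ 0.69  -0.044  0.024]
(430, 145) [ 0.659 -0.31   0.1  ]
(316, 142) [0.679 0.031 0.028]
(335, 156) [ 0.637 -0.03   0.023]
[[0.5677 0.5294 0.01  ]
 [0.4939 0.2812 0.01  ]
 [0.3452 0.3287 0.01  ]
 [0.4189 0.5762 0.01  ]] [0.45644289 0.42885567 0.01      ]
```

```bash
python3 - <<'E'
from h import *
crop('side0',340,195,110,75,7,'s0b'); crop('top0',275,130,100,50,8,'t0b')
crop('top0',375,100,75,80,8,'t0w')
c=load('top0'); 
def cp(x,y): return (250+x/4,95+y/4)
print(onplane(c,[cp(512,182),cp(512,268),cp(752,278)],.094).round(4))
print(onplane(c,[cp(548,180),cp(770,180),cp(655,85),cp(660,292)],.199).round(4))
E
```

```text
[[ 0.6685 -0.1557  0.094 ]
 [ 0.6017 -0.1566  0.094 ]
 [ 0.6019 -0.3345  0.094 ]]
[[ 0.6335 -0.1684  0.199 ]
 [ 0.6406 -0.3214  0.199 ]
 [ 0.7065 -0.2423  0.199 ]
 [ 0.5572 -0.2449  0.199 ]]
```

View pics/s0b.png

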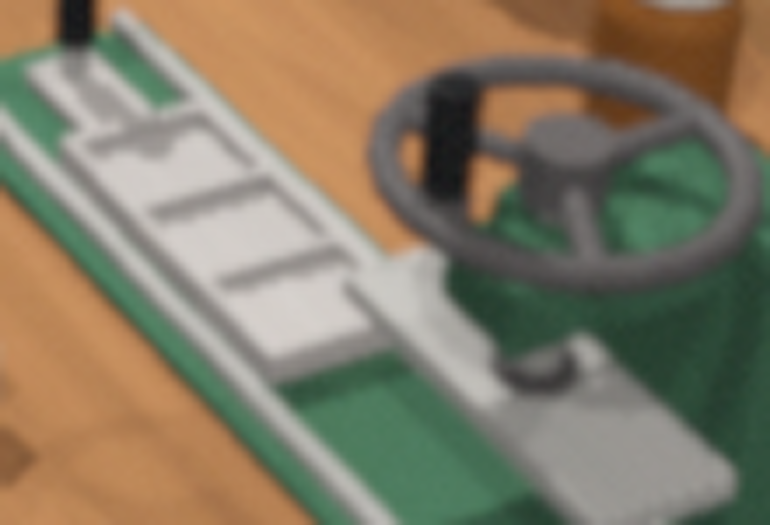

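View pics/t0b.png

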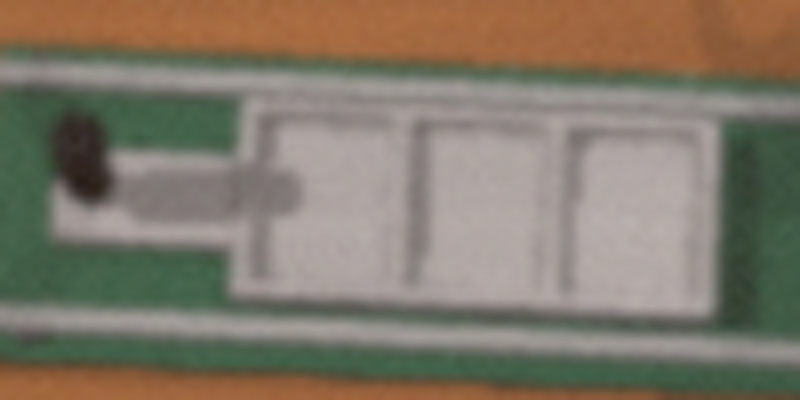

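View pics/t0w.png

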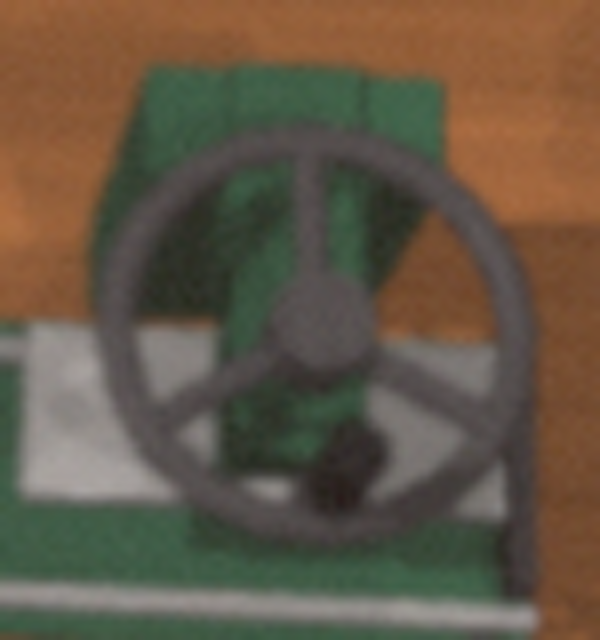

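```bash
python3 - <<'E'
from h import *
c=load('top0'); s=load('side0')
b=onplane(c,[(275+x/8,130+y/8) for x,y in [(243,97),(720,117),(712,317),(232,297)]],.03);print(b.round(4),b.mean(0))
print('s',onplane(s,[(340+x/7,195+y/7) for x,y in [(65,138),(195,100),(275,362)]],.03).round(4))
print('knob',onplane(c,[(375+360/8,100+445/8)],.25), 'handle',onplane(c,[(275+74/8,130+128/8)],.094))
print('knob s',onplane(s,[(340+454/7,195+80/7)],.25),'handle s',onplane(s,[(310+205/5,170+86/5)],.094))
E
```

```text
[[ 0.6764  0.0637  0.03  ]
 [ 0.676  -0.1225  0.03  ]
 [ 0.5949 -0.1211  0.03  ]
 [ 0.5952  0.0639  0.03  ]] [ 0.6356586  -0.02901321  0.03      ]
s [[ 0.5973  0.0624  0.03  ]
 [ 0.6697  0.0637  0.03  ]
 [ 0.5936 -0.1261  0.03  ]]
knob [[ 0.57622326 -0.24791279  0.25      ]] handle [[0.63968028 0.12222017 0.094     ]]
knob s [[ 0.57434265 -0.24517468  0.25      ]] handle s [[0.63416867 0.12156651 0.094     ]]
```

```bash
python3 - <<'E'
from h import *
crop('side0',120,0,100,140,5,'s0g')
crop('top0',0,220,150,150,4,'t0g')
E
```

```text
(no output)
```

View pics/s0g.png

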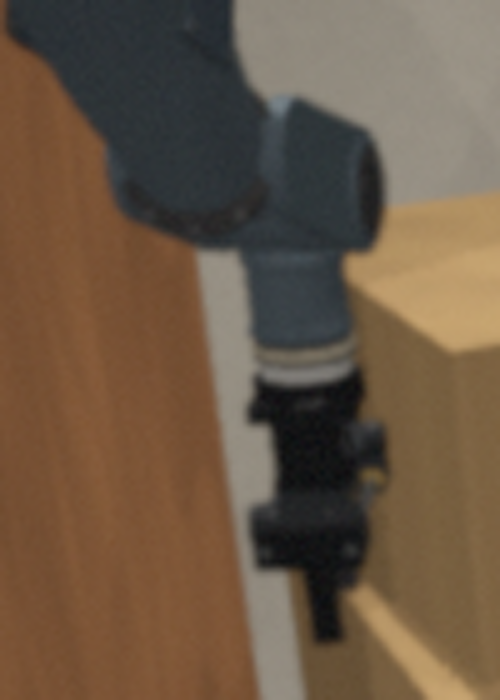

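View pics/t0g.png

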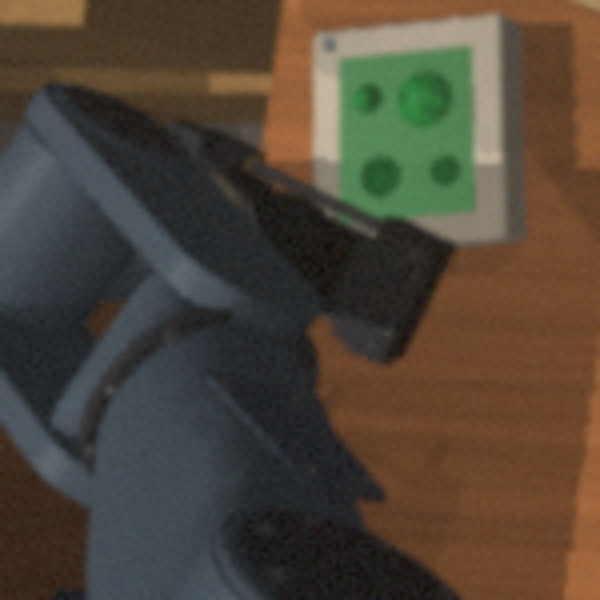

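```bash
cat >> h.py <<'E'
from scipy.spatial.transform import Rotation as Ro
def plan(*wps):
    """wps: (x,y,z,jaw or None) -> tool shifts from current pose"""
    o=robot.get_obs(); R=Ro.from_quat(o['tool_rot']).as_matrix(); p=o['position']
    j0=np.arctan2(R[1,1],R[0,1])
    print('t',round(o['time'],2),'pos',p.round(4),'jaw',round(j0,3),'q6',o['q'][5].round(2),'w',round(o['grip_width'],4),'F',o['ft_force'].round(1))
    for w in wps:
        d=R.T@(np.array(w[:3])-p); t=0
        if w[3] is not None: t=-((w[3]-j0+np.pi/2)%np.pi-np.pi/2)
        print(np.array(w[:3]).round(3),'->',d.round(4),'turn',round(t,3),'rows>=',int(np.ceil(max(np.linalg.norm(d)/.0625,abs(t)/.187))))
E
python3 -c "
from h import *
plan((.4315,.175,.12,.0716),(.4315,.175,.014,.0716))"
```

```text
t 0.1 pos [0.215  0.5861 0.2217] jaw 1.219 q6 -0.18 w 0.0872 F [-0.   0.4  0. ]
[0.432 0.175 0.12 ] -> [-0.345  -0.3112  0.1021] turn 1.147 rows>= 8
[0.432 0.175 0.014] -> [-0.345  -0.311   0.2081] turn 1.147 rows>= 9
```

>>> {"name": "send_rows", "arguments": {
  "steps": [0.087, -0.345, -0.311, 0.1, 1.147, 0.087, -0.345, -0.311, 0.1, 1.147, 0.087, -0.345, -0.311, 0.1, 1.147, 0.087, -0.345, -0.311, 0.1, 1.147, 0.087, -0.345, -0.311, 0.1, 1.147, 0.087, -0.345, -0.311, 0.1, 1.147, 0.087, -0.345, -0.311, 0.1, 1.147, 0.087, -0.345, -0.311, 0.1, 1.147],
  "force": 25
}}

```text
time: 1.1
position: [0.4326, 0.1727, 0.1214]
tool_rot: [0.682, 0.731, -0.001, 0.0]
ft_force: [0.9, 0.4, 1.1]
grip_width: 0.0871
```

```bash
python3 -c "
from h import *
plan((.4315,.175,.12,.0716),(.4315,.175,.014,.0716))"
```

```text
t 1.1 pos [0.4326 0.1727 0.1214] jaw 0.07 q6 0.07 w 0.0871 F [0.9 0.4 1.1]
[0.432 0.175 0.12 ] -> [ 0.0024 -0.0009  0.0014] turn -0.002 rows>= 1
[0.432 0.175 0.014] -> [ 0.0026 -0.0007  0.1074] turn -0.002 rows>= 2
```

>>> {"name": "send_rows", "arguments": {
  "steps": [0.087, 0.0025, -0.001, 0.06, 0, 0.087, 0.0025, -0.001, 0.107, 0, 0.087, 0.0025, -0.001, 0.107, 0, 0.05, 0.0025, -0.001, 0.107, 0, 0.05, 0.0025, -0.001, 0.107, 0, 0.05, 0.0025, -0.001, 0.107, 0, 0.05, 0.0025, -0.001, 0.107, 0],
  "force": 25
}}

```text
time: 1.98
position: [0.4317, 0.1752, 0.0159]
tool_rot: [0.682, 0.731, -0.0, 0.001]
ft_force: [-1.1, -0.0, 8.7]
grip_width: 0.0585
```

```bash
python3 -c "
from h import *
plan((.4315,.175,.12,0),(.6355,.03,.12,0),(.6355,.03,.0365,0))"
```

```text
t 1.98 pos [0.4317 0.1752 0.0159] jaw 0.07 q6 0.08 w 0.0585 F [-1.1 -0.   8.7]
[0.432 0.175 0.12 ] -> [-3.000e-04 -1.000e-04 -1.041e-01] turn 0.07 rows>= 2
[0.636 0.03  0.12 ] -> [-0.1592  0.1932 -0.1037] turn 0.07 rows>= 5
[0.636 0.03  0.036] -> [-0.1591  0.1932 -0.0202] turn 0.07 rows>= 5
```

>>> {"name": "send_rows", "arguments": {
  "steps": [0.05, 0, 0, -0.05, 0, 0.05, 0, 0, -0.104, 0, 0.05, -0.04, 0.048, -0.104, 0.03, 0.05, -0.08, 0.096, -0.104, 0.07, 0.05, -0.12, 0.145, -0.104, 0.07, 0.05, -0.159, 0.193, -0.104, 0.07, 0.05, -0.159, 0.193, -0.104, 0.07, 0.05, -0.159, 0.193, -0.104, 0.07]
}}

```text
time: 2.98
position: [0.6339, 0.0303, 0.1198]
tool_rot: [0.707, 0.707, -0.001, -0.0]
ft_force: [-0.3, 0.6, -0.5]
grip_width: 0.0588
```

```bash
python3 -c "
from h import *
plan((.6355,.03,.12,0),(.6355,.03,.0385,0))
snap('side','s1');snap('top','t1');crop('t1',250,95,200,145,4,'t1c')"
```

```text
t 2.98 pos [0.6339 0.0303 0.1198] jaw -0.001 q6 -0.13 w 0.0588 F [-0.3  0.6 -0.5]
[0.636 0.03  0.12 ] -> [-0.0003  0.0016 -0.0002] turn -0.001 rows>= 1
[0.636 0.03  0.038] -> [-0.0002  0.0018  0.0813] turn -0.001 rows>= 2
```

View pics/s1.png

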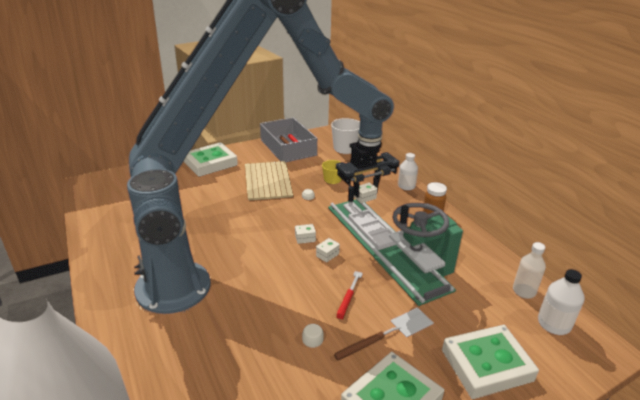

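View pics/t1.png

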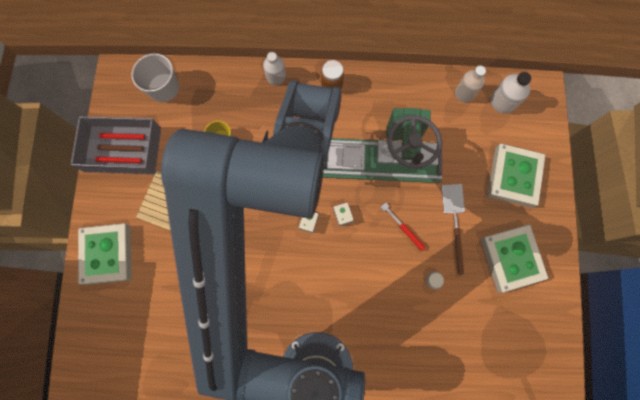

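>>> {"name": "send_rows", "arguments": {
  "steps": [0.05, 0, 0.0015, 0.04, 0, 0.05, 0, 0.0015, 0.065, 0, 0.05, 0, 0.0015, 0.08, 0, 0.05, 0, 0.0015, 0.081, 0, 0.087, 0, 0.0015, 0.081, 0, 0.087, 0, 0.0015, 0.081, 0, 0.087, 0, 0.0015, 0.05, 0, 0.087, 0, 0.0015, 0, 0]
}}

```text
time: 4.08
position: [0.6333, 0.0315, 0.1193]
tool_rot: [0.707, 0.707, -0.002, -0.002]
ft_force: [0.4, 0.2, -0.8]
grip_width: 0.085
```

```bash
python3 -c "
from h import *
plan((.4286,.0425,.12,-.267),(.4286,.0425,.014,-.267))
"
```

```text
t 4.08 pos [0.6333 0.0315 0.1193] jaw 0.001 q6 -0.13 w 0.085 F [ 0.4  0.2 -0.8]
[0.429 0.042 0.12 ] -> [ 0.0112 -0.2047  0.0006] turn 0.268 rows>= 4
[0.429 0.042 0.014] -> [ 0.0113 -0.204   0.1066] turn 0.268 rows>= 4
```

>>> {"name": "send_rows", "arguments": {
  "steps": [0.087, 0.011, -0.1, 0, 0.15, 0.087, 0.011, -0.204, 0, 0.268, 0.087, 0.011, -0.204, 0, 0.268, 0.087, 0.011, -0.204, 0, 0.268, 0.087, 0.011, -0.204, 0, 0.268]
}}

```text
time: 4.7
position: [0.428, 0.0426, 0.1212]
tool_rot: [0.795, 0.607, -0.003, -0.002]
ft_force: [0.5, -0.1, -0.1]
grip_width: 0.0873
```

```bash
python3 -c "
from h import *
c=snap('top','t2');s=snap('side','s2')
for zt,t in((.038,''),(.06,'bay')):
  for m in moulds(c,zt): 
    if .4<m[0]<.7 and 35<m[4]<52: print(t,m)
crop('s2',310,170,160,140,5,'s2c');crop('t2',250,95,200,145,4,'t2c')
plan((.4286,.0425,.12,-.267),(.4286,.0425,.014,-.267))
"
```

```text
(0.45413406372070314, -0.060473331451416014, np.float32(0.35388112), 59.26819610595703, 46.63198471069336, array([ 0.4531, -0.0604]), np.float64(0.03890743377965267), (342, 213))
 (0.6114401245117187, -0.23542800903320313, np.float32(1.5340251), 208.47865295410156, 45.95962142944336, array([ 0.6035, -0.2034]), np.float64(0.0066083706102988415), (391, 167))
 (0.6554310302734375, -0.18721949768066407, np.float32(0.013865471), 71.29420471191406, 49.432987213134766, array([ 0.6511, -0.1807]), np.float64(0.09393584083885798), (383, 152))
bay (0.4501576232910156, -0.05965488815307617, np.float32(0.35388148), 58.284751892089844, 45.85821533203125, array([ 0.4491, -0.0595]), np.float64(0.03890743377965267), (342, 213))
bay (0.6048535766601563, -0.23170654296875, np.float32(1.5340253), 205.0193328857422, 45.197017669677734, array([ 0.597 , -0.2002]), np.float64(0.0066083706102988415), (391, 167))
bay (0.648114501953125, -0.18429788208007813, np.float32(0.013867855), 70.11119079589844, 48.612728118896484, array([ 0.6438, -0.1779]), np.float64(0.09393584083885798), (383, 152))
t 4.8 pos [0.4315 0.042  0.1212] jaw -0.267 q6 0.11 w 0.0872 F [ 0.4 -0.2 -0.2]
[0.429 0.042 0.12 ] -> [-0.0002 -0.0029  0.0012] turn -0.0 rows>= 1
[0.429 0.042 0.014] -> [-0.     -0.0027  0.1072] turn -0.0 rows>= 2
```

View pics/t2c.png

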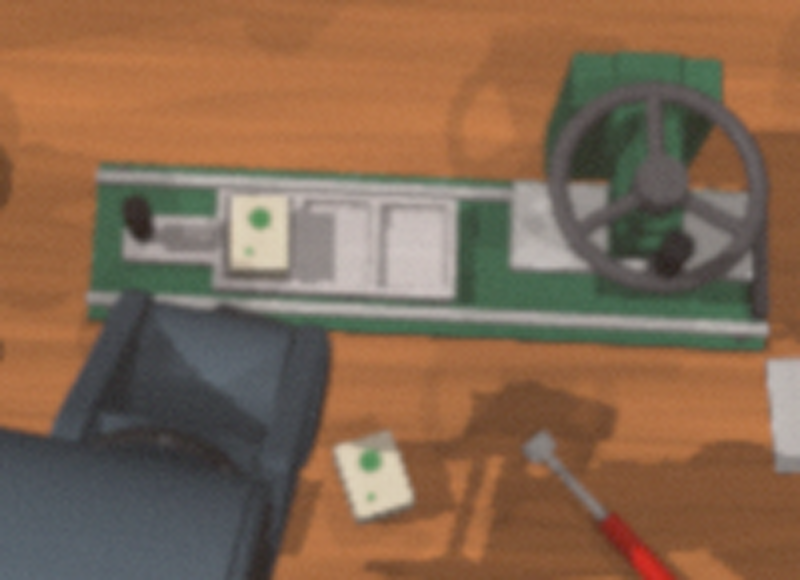

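View pics/s2c.png

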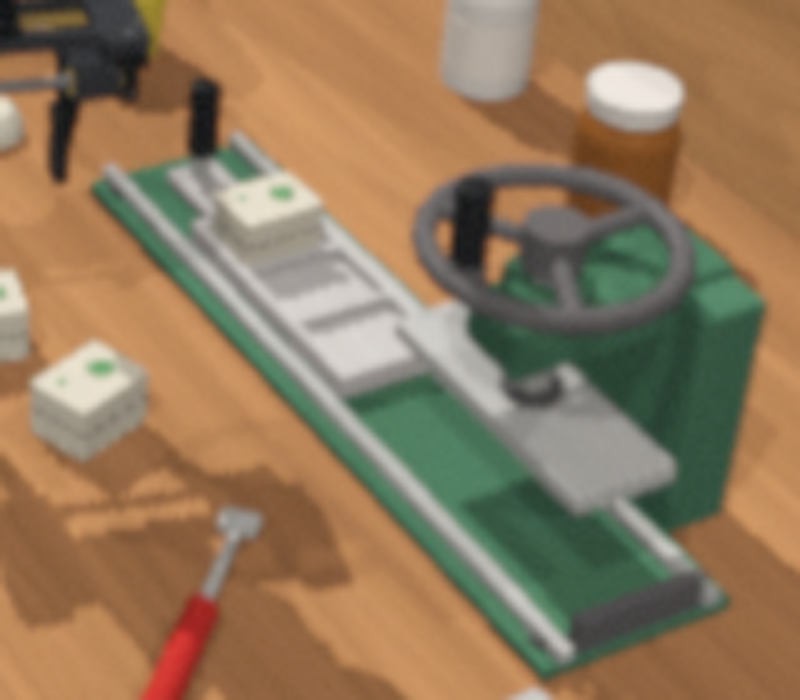

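```bash
python3 -c "
from h import *
c=load('t2')
q=onplane(c,[(250+x/4,95+y/4) for x,y in [(230,195),(290,196),(288,273),(230,277)]],.06);print(q.round(4),q.mean(0)); P=cloud(c); print(P[150:165:3,310:324:3,2].round(3))
s=load('s2')
q=onplane(s,[(310+x/5,170+y/5) for x,y in [(216,203),(291,175),(325,207),(251,236)]],.06);print(q.round(4),q.mean(0))
"
```

```text
[[0.6611 0.0553 0.06  ]
 [0.6622 0.0096 0.06  ]
 [0.601  0.0085 0.06  ]
 [0.5961 0.0521 0.06  ]] [0.63010214 0.03136406 0.06      ]
[[0.059 0.06  0.063 0.059 0.044]
 [0.065 0.058 0.063 0.056 0.02 ]
 [0.055 0.059 0.06  0.061 0.023]
 [0.059 0.058 0.056 0.06  0.021]
 [0.053 0.053 0.053 0.059 0.018]]
[[ 0.5971  0.0395  0.06  ]
 [ 0.6584  0.047   0.06  ]
 [ 0.6583  0.0051  0.06  ]
 [ 0.5982 -0.0027  0.06  ]] [0.62802836 0.02223103 0.06      ]
```

```bash
python3 -c "
from h import *
crop('s2',330,190,60,50,12,'s2d');crop('t2',295,130,60,50,12,'t2d')
"
```

```text
(no output)
```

View pics/s2d.png

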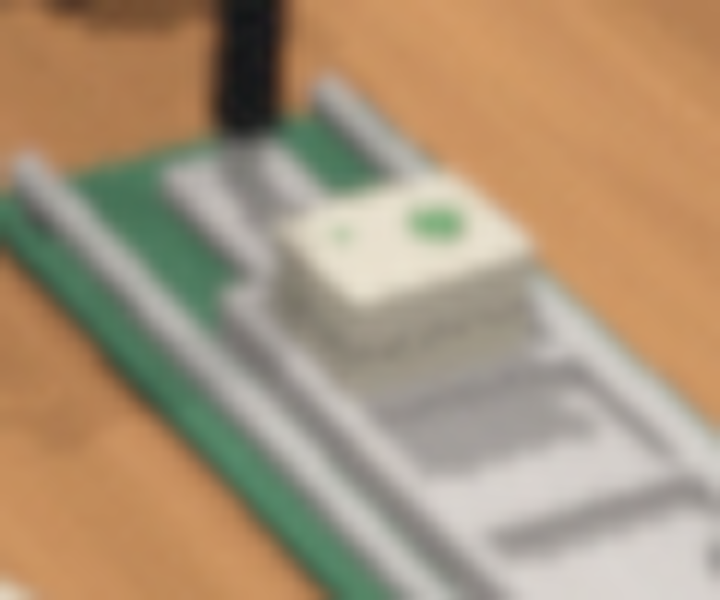

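View pics/t2d.png

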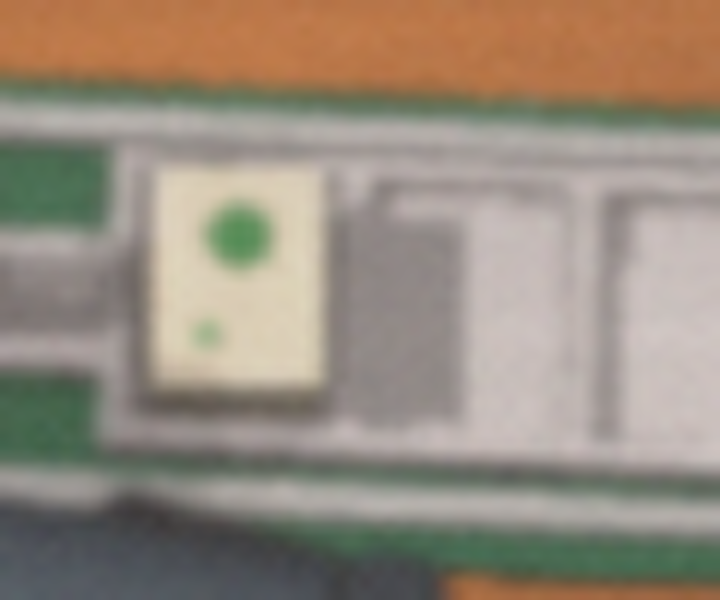

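```bash
python3 -c "
from h import *
for t,u0,u1,v0,v1 in(('t2',309,321,145,161),('s2',360,368,207,213)):
  c=load(t);P=cloud(c)[v0:v1,u0:u1].reshape(-1,3)
  P=P[~np.isnan(P[:,0])]; A=np.c_[P[:,:2]-P[:,:2].mean(0),np.ones(len(P))]
  for i in range(3):
    x=np.linalg.lstsq(A,P[:,2],rcond=None)[0]; r=P[:,2]-A@x; k=abs(r)<2.5*r.std(); P,A=P[k],A[k]
  print(t,x,r.std(),len(P))
c=load('t0');
" 2>/dev/null; python3 -c "
from h import *
c=load('top0');P=cloud(c)[212:224,259:270].reshape(-1,3);A=np.c_[P[:,:2]-P[:,:2].mean(0),np.ones(len(P))];print(np.linalg.lstsq(A,P[:,2],rcond=None)[0])"
```

```text
t2 [-0.00534408  0.02727363  0.05943927] 0.00246001361249652 186
s2 [-0.01279632 -0.04535754  0.05827409] 0.0018976996234539726 48
 ** On entry to DLASCL parameter number  4 had an illegal value
 ** On entry to DLASCL parameter number  4 had an illegal valueTraceback (most recent call last):
  File "<string>", line 3, in <module>
    c=load('top0');P=cloud(c)[212:224,259:270].reshape(-1,3);A=np.c_[P[:,:2]-P[:,:2].mean(0),np.ones(len(P))];print(np.linalg.lstsq(A,P[:,2],rcond=None)[0])
                                                                                                                    ~~~~~~~~~~~~~~~^^^^^^^^^^^^^^^^^^^^^
    x, resids, rank, s = _umath_linalg.lstsq(a, b, rcond,
                         ~~~~~~~~~~~~~~~~~~~^^^^^^^^^^^^^
                                             signature=signature)
                                             ^^^^^^^^^^^^^^^^^^^^
    raise LinAlgError("SVD did not converge in Linear Least Squares")
numpy.linalg.LinAlgError: SVD did not converge in Linear Least Squares
```

>>> {"name": "send_rows", "arguments": {
  "steps": [0.087, 0, -0.003, 0.06, 0, 0.087, 0, -0.003, 0.107, 0, 0.087, 0, -0.003, 0.107, 0, 0.05, 0, -0.003, 0.107, 0, 0.05, 0, -0.003, 0.107, 0, 0.05, 0, -0.003, 0.107, 0, 0.05, 0, -0.003, 0.107, 0, 0.05, 0, -0.003, 0.107, 0]
}}

```text
time: 5.8
position: [0.4289, 0.0426, 0.0155]
tool_rot: [0.795, 0.607, -0.0, 0.001]
ft_force: [-0.5, -0.5, 10.0]
grip_width: 0.058
```

```bash
python3 -c "
from h import *
plan((.4286,.0425,.12,0),(.638,-.09,.12,0),(.638,-.09,.0385,0))"
```

```text
t 5.8 pos [0.4289 0.0426 0.0155] jaw -0.267 q6 0.11 w 0.058 F [-0.5 -0.5 10. ]
[0.429 0.042 0.12 ] -> [-0.0003 -0.0003 -0.1045] turn -0.267 rows>= 2
[ 0.638 -0.09   0.12 ] -> [-0.0728  0.2367 -0.1043] turn -0.267 rows>= 5
[ 0.638 -0.09   0.038] -> [-0.0727  0.2367 -0.0228] turn -0.267 rows>= 4
```

>>> {"name": "send_rows", "arguments": {
  "steps": [0.05, 0, 0, -0.05, 0, 0.05, 0, 0, -0.104, 0, 0.05, -0.018, 0.059, -0.104, -0.09, 0.05, -0.036, 0.118, -0.104, -0.18, 0.05, -0.055, 0.177, -0.104, -0.267, 0.05, -0.073, 0.237, -0.104, -0.267, 0.05, -0.073, 0.237, -0.104, -0.267, 0.05, -0.073, 0.237, -0.104, -0.267]
}}

```text
time: 6.8
position: [0.6367, -0.0898, 0.1191]
tool_rot: [0.707, 0.707, -0.001, -0.001]
ft_force: [-1.1, 0.3, -1.7]
grip_width: 0.0577
```

```bash
python3 -c "
from h import *
plan((.638,-.09,.12,0),(.638,-.09,.0385,0))"
```

```text
t 6.8 pos [ 0.6367 -0.0898  0.1191] jaw -0.001 q6 -0.31 w 0.0577 F [-1.1  0.3 -1.7]
[ 0.638 -0.09   0.12 ] -> [-0.0002  0.0013 -0.0009] turn -0.001 rows>= 1
[ 0.638 -0.09   0.038] -> [-0.0002  0.0015  0.0806] turn -0.001 rows>= 2
```

>>> {"name": "send_rows", "arguments": {
  "steps": [0.05, 0, 0.001, 0.04, 0, 0.05, 0, 0.001, 0.065, 0, 0.05, 0, 0.001, 0.079, 0, 0.05, 0, 0.001, 0.08, 0, 0.087, 0, 0.001, 0.08, 0, 0.087, 0, 0.001, 0.08, 0, 0.087, 0, 0.001, 0.05, 0, 0.087, 0, 0.001, 0, 0]
}}

```text
time: 7.8
position: [0.6366, -0.0896, 0.1191]
tool_rot: [0.707, 0.707, -0.002, -0.002]
ft_force: [1.2, -0.1, 0.5]
grip_width: 0.0846
```

```bash
python3 -c "
from h import *
plan((.454,-.06,.12,.35),(.454,-.06,.014,.35))"
```

```text
t 7.8 pos [ 0.6366 -0.0896  0.1191] jaw -0.001 q6 -0.31 w 0.0846 F [ 1.2 -0.1  0.5]
[ 0.454 -0.06   0.12 ] -> [ 0.0294 -0.1827  0.0002] turn -0.351 rows>= 3
[ 0.454 -0.06   0.014] -> [ 0.0294 -0.182   0.1062] turn -0.351 rows>= 4
```

>>> {"name": "send_rows", "arguments": {
  "steps": [0.087, 0.015, -0.09, 0, -0.18, 0.087, 0.029, -0.183, 0, -0.35, 0.087, 0.029, -0.183, 0, -0.351, 0.087, 0.029, -0.183, 0, -0.351, 0.087, 0.029, -0.183, 0, -0.351]
}}

```text
time: 8.43
position: [0.4554, -0.0612, 0.1214]
tool_rot: [0.573, 0.819, -0.001, -0.0]
ft_force: [0.7, 0.3, 0.4]
grip_width: 0.087
```

```bash
python3 -c "
from h import *
c=snap('top','t3');s=snap('side','s3')
crop('s3',310,170,160,140,5,'s3c');crop('t3',250,95,200,145,4,'t3c')
plan((.454,-.06,.12,.35),(.454,-.06,.014,.35))
"
```

```text
t 8.53 pos [ 0.4564 -0.0615  0.121 ] jaw 0.35 q6 -0.72 w 0.0867 F [ 1.  -0.4  0.7]
[ 0.454 -0.06   0.12 ] -> [ 0.0022 -0.0018  0.001 ] turn 0.0 rows>= 1
[ 0.454 -0.06   0.014] -> [ 0.0023 -0.0016  0.107 ] turn 0.0 rows>= 2
```

View pics/t3c.png

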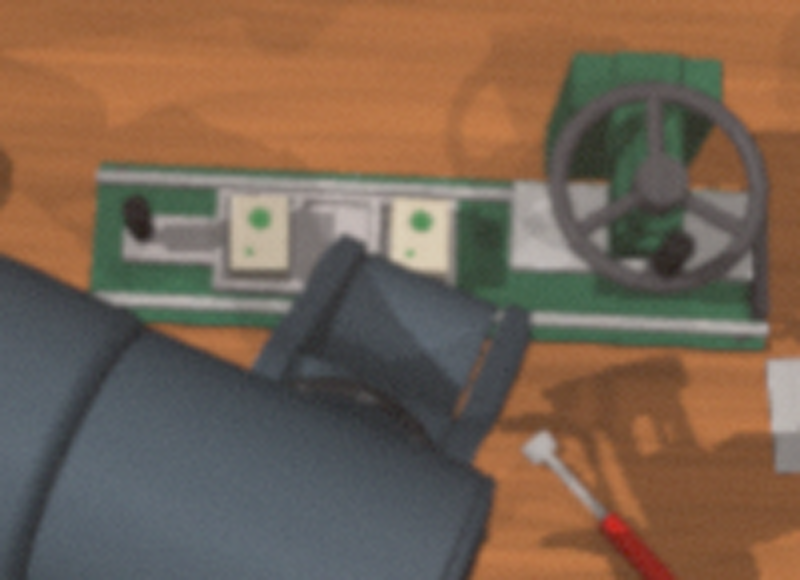

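View pics/s3c.png

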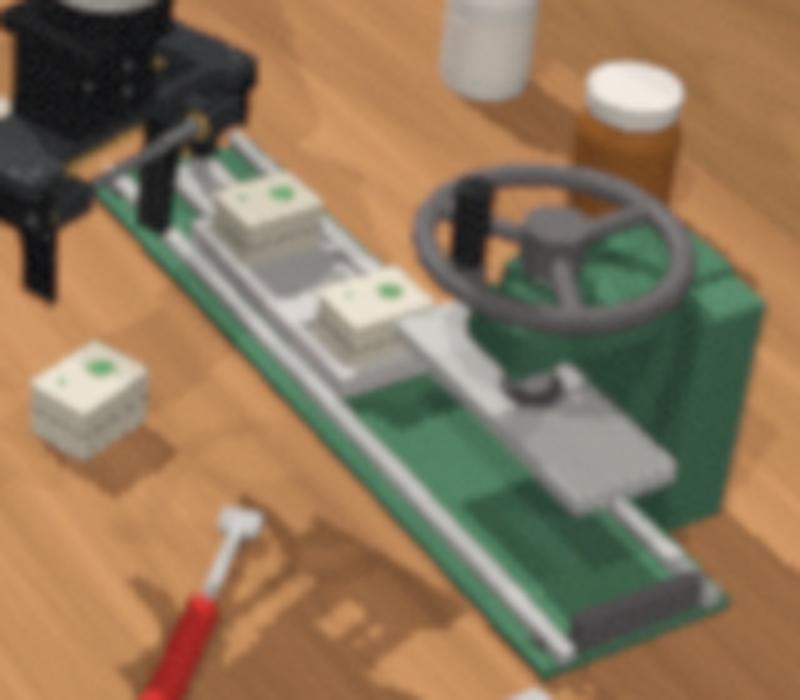

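>>> {"name": "send_rows", "arguments": {
  "steps": [0.087, 0.002, -0.002, 0.06, 0, 0.087, 0.002, -0.002, 0.107, 0, 0.087, 0.002, -0.002, 0.107, 0, 0.05, 0.002, -0.002, 0.107, 0, 0.05, 0.002, -0.002, 0.107, 0, 0.05, 0.002, -0.002, 0.107, 0, 0.05, 0.002, -0.002, 0.107, 0, 0.05, 0.002, -0.002, 0.107, 0]
}}

```text
time: 9.52
position: [0.4545, -0.0607, 0.0154]
tool_rot: [0.573, 0.82, -0.001, 0.001]
ft_force: [-0.3, 0.3, 8.4]
grip_width: 0.0576
```

```bash
python3 -c "
from h import *
plan((.454,-.06,.12,0),(.638,-.03,.12,0),(.638,-.03,.0385,0))"
```

```text
t 9.53 pos [ 0.4545 -0.0607  0.0154] jaw 0.35 q6 -0.72 w 0.0576 F [-0.3  0.3  8.4]
[ 0.454 -0.06   0.12 ] -> [ 0.0006 -0.0002 -0.1046] turn 0.35 rows>= 2
[ 0.638 -0.03   0.12 ] -> [-0.0344  0.1829 -0.1045] turn 0.35 rows>= 4
[ 0.638 -0.03   0.038] -> [-0.0342  0.1829 -0.023 ] turn 0.35 rows>= 3
```

>>> {"name": "send_rows", "arguments": {
  "steps": [0.05, 0, 0, -0.05, 0, 0.05, 0, 0, -0.104, 0, 0.05, -0.01, 0.05, -0.104, 0.12, 0.05, -0.02, 0.1, -0.104, 0.24, 0.05, -0.028, 0.15, -0.104, 0.35, 0.05, -0.034, 0.183, -0.104, 0.35, 0.05, -0.034, 0.183, -0.104, 0.35, 0.05, -0.034, 0.183, -0.104, 0.35]
}}

```text
time: 10.52
position: [0.6362, -0.0293, 0.119]
tool_rot: [0.707, 0.707, -0.001, -0.0]
ft_force: [0.2, -0.1, -2.3]
grip_width: 0.0579
```

```bash
python3 -c "
from h import *
plan((.638,-.03,.12,0),(.638,-.03,.0385,0))"
```

```text
t 10.53 pos [ 0.6362 -0.0293  0.119 ] jaw 0.001 q6 -0.22 w 0.0579 F [ 0.2 -0.1 -2.3]
[ 0.638 -0.03   0.12 ] -> [-0.0007  0.0018 -0.001 ] turn 0.001 rows>= 1
[ 0.638 -0.03   0.038] -> [-0.0005  0.002   0.0805] turn 0.001 rows>= 2
```

>>> {"name": "send_rows", "arguments": {
  "steps": [0.05, 0, 0.001, 0.04, 0, 0.05, 0, 0.001, 0.065, 0, 0.05, 0, 0.001, 0.079, 0, 0.05, 0, 0.001, 0.08, 0, 0.087, 0, 0.001, 0.08, 0, 0.087, 0, 0.001, 0.08, 0, 0.087, 0, 0.001, 0.05, 0, 0.087, 0, 0.001, 0, 0]
}}

```text
time: 11.52
position: [0.6361, -0.0291, 0.119]
tool_rot: [0.707, 0.707, -0.002, -0.001]
ft_force: [-0.5, -1.0, -0.6]
grip_width: 0.0847
```

```bash
python3 -c "
from h import *
plan((.55,.18,.14,0),(.636,.1205,.15,0),(.636,.1205,.055,0))"
```

```text
t 11.53 pos [ 0.6361 -0.0291  0.119 ] jaw 0.001 q6 -0.22 w 0.0847 F [-0.5 -1.  -0.6]
[0.55 0.18 0.14] -> [ 0.2091 -0.0861 -0.0208] turn 0.001 rows>= 4
[0.636 0.12  0.15 ] -> [ 0.1496 -0.0002 -0.0312] turn 0.001 rows>= 3
[0.636 0.12  0.055] -> [0.1497 0.0003 0.0638] turn 0.001 rows>= 3
```

>>> {"name": "send_rows", "arguments": {
  "steps": [0.087, 0.06, -0.06, -0.03, 0, 0.087, 0.12, -0.12, -0.03, 0, 0.087, 0.18, -0.18, -0.03, 0, 0.087, 0.23, -0.216, -0.03, 0, 0.087, 0.23, -0.216, -0.03, 0]
}}

```text
time: 12.15
position: [0.4247, 0.1962, 0.151]
tool_rot: [0.707, 0.707, -0.001, -0.001]
ft_force: [0.9, 0.7, -0.4]
grip_width: 0.087
```

```bash
python3 -c "
from h import *
c=snap('top','t4');s=snap('side','s4')
crop('s4',310,170,160,140,5,'s4c');crop('t4',250,95,200,145,4,'t4c')
P=cloud(c)
for h,(x,y) in dict(b1=(.634,-.09),b2=(.634,-.03),b3=(.631,.03)).items():
  u,v=proj(c,(x,y,.06))[0].astype(int); Q=P[v-7:v+6,u-5:u+5].reshape(-1,3);Q=Q[~np.isnan(Q[:,0])]
  Q=Q[abs(Q[:,2]-np.median(Q[:,2]))<.008];A=np.c_[Q[:,:2]-Q[:,:2].mean(0),np.ones(len(Q))];print(h,np.linalg.lstsq(A,Q[:,2],rcond=None)[0].round(3))
plan((.636,.1205,.15,0),(.636,.1205,.055,0))
"
```

```text
b1 [-0.009  0.052  0.059]
b2 [-0.024  0.004  0.059]
b3 [-0.037  0.028  0.059]
t 12.25 pos [0.4196 0.198  0.1505] jaw 0.007 q6 0.19 w 0.087 F [-0.2  0.2 -1.1]
[0.636 0.12  0.15 ] -> [-0.079   0.2158 -0.0013] turn 0.007 rows>= 4
[0.636 0.12  0.055] -> [-0.079   0.2167  0.0937] turn 0.007 rows>= 4
```

View pics/t4c.png

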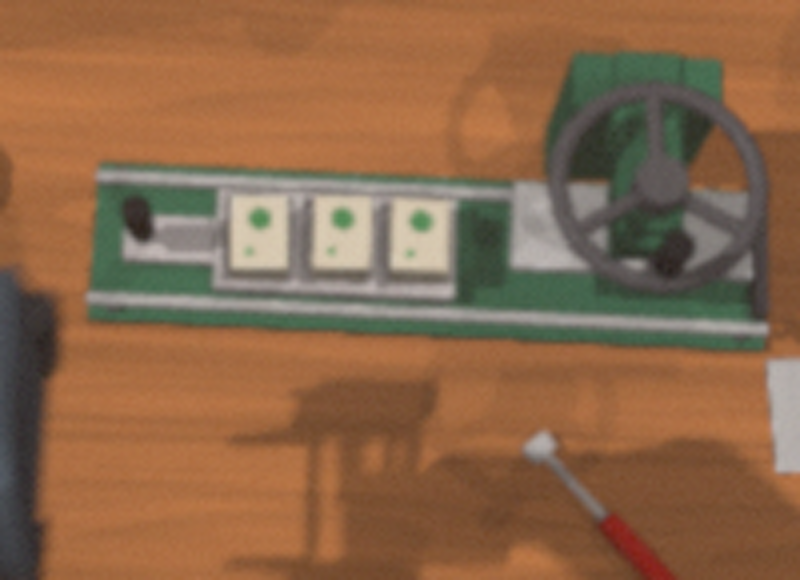

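View pics/s4c.png

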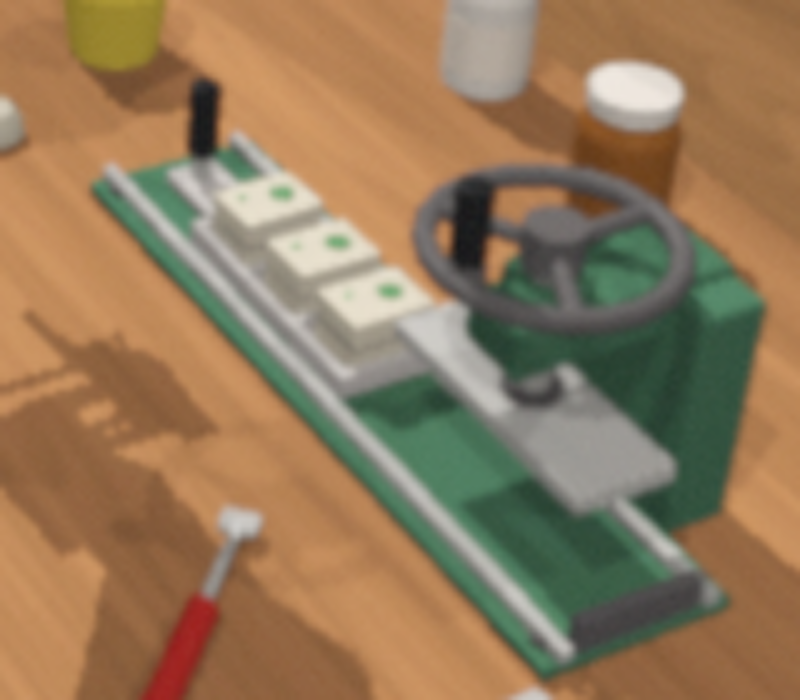

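>>> {"name": "send_rows", "arguments": {
  "steps": [0.07, -0.022, 0.06, 0, 0, 0.07, -0.043, 0.12, 0, 0, 0.07, -0.065, 0.18, 0, 0, 0.07, -0.079, 0.216, 0, 0.007, 0.07, -0.079, 0.216, 0, 0.007, 0.07, -0.079, 0.216, 0, 0.007]
}}

```text
time: 13.0
position: [0.6355, 0.1201, 0.1487]
tool_rot: [0.707, 0.707, -0.004, -0.003]
ft_force: [-0.7, 0.5, -0.3]
grip_width: 0.0697
```

```bash
python3 -c "
from h import *
plan((.636,.1205,.15,0),(.636,.1205,.052,0))"
```

```text
t 13.0 pos [0.6355 0.1201 0.1487] jaw -0.001 q6 0.02 w 0.0697 F [-0.7  0.5 -0.3]
[0.636 0.12  0.15 ] -> [ 0.0004  0.0005 -0.0013] turn -0.001 rows>= 1
[0.636 0.12  0.052] -> [0.0004 0.0014 0.0967] turn -0.001 rows>= 2
```

>>> {"name": "send_rows", "arguments": {
  "steps": [0.07, 0, 0, 0.05, 0, 0.07, 0, 0.001, 0.09, 0, 0.07, 0, 0.001, 0.097, 0, 0.015, 0, 0.001, 0.097, 0, 0.015, 0, 0.001, 0.097, 0, 0.015, 0, 0.001, 0.097, 0, 0.015, 0, 0.001, 0.097, 0, 0.015, 0, 0.001, 0.097, 0],
  "force": 30
}}

```text
time: 14.0
position: [0.6358, 0.1201, 0.0521]
tool_rot: [0.707, 0.707, -0.003, -0.003]
ft_force: [0.3, 0.9, -0.6]
grip_width: 0.028
```

```bash
python3 -c "
from h import *
p=robot.get_obs()['position']
plan((p[0],p[1]-.1,p[2],None),(p[0],p[1]-.215,p[2],None))"
```

```text
t 14.0 pos [0.6358 0.1201 0.0521] jaw -0.001 q6 0.02 w 0.028 F [ 0.3  0.9 -0.6]
[0.636 0.02  0.052] -> [-0.1     0.0001  0.    ] turn 0 rows>= 2
[ 0.636 -0.095  0.052] -> [-2.15e-01  1.00e-04  1.00e-04] turn 0 rows>= 4
```

>>> {"name": "send_rows", "arguments": {
  "steps": [0.015, 0, 0, 0, 0, 0.015, -0.01, 0, 0, 0, 0.015, -0.03, 0, 0, 0, 0.015, -0.05, 0, 0, 0, 0.015, -0.07, 0, 0, 0, 0.015, -0.09, 0, 0, 0, 0.015, -0.105, 0, 0, 0, 0.015, -0.11, 0, 0, 0]
}}

```text
time: 15.0
position: [0.6368, 0.0085, 0.0523]
tool_rot: [0.708, 0.706, -0.002, -0.002]
ft_force: [5.4, 2.7, -4.5]
grip_width: 0.0213
```

```bash
python3 -c "
from h import *
plan((.636,-.095,.052,0))"
```

```text
t 15.0 pos [0.6368 0.0085 0.0523] jaw -0.003 q6 -0.16 w 0.0213 F [ 5.4  2.7 -4.5]
[ 0.636 -0.095  0.052] -> [-0.1035 -0.0006  0.0003] turn -0.003 rows>= 2
```

>>> {"name": "send_rows", "arguments": {
  "steps": [0.015, -0.015, 0.001, 0, 0, 0.015, -0.035, 0.001, 0, 0, 0.015, -0.055, 0.001, 0, 0, 0.015, -0.075, 0.001, 0, 0, 0.015, -0.09, 0.001, 0, 0, 0.015, -0.098, 0.001, 0, 0, 0.015, -0.103, 0.001, 0, 0, 0.015, -0.106, 0.001, 0, 0]
}}

```text
time: 16.0
position: [0.6362, -0.0972, 0.0522]
tool_rot: [0.708, 0.706, -0.003, -0.003]
ft_force: [-5.6, 2.4, 3.7]
grip_width: 0.0214
```

```bash
python3 -c "
from h import *
plan((.636,-.095,.052,0))
s=snap('side','s5');crop('s5',310,130,160,150,5,'s5c')"
```

```text
t 16.0 pos [ 0.6362 -0.0972  0.0522] jaw -0.002 q6 -0.32 w 0.0214 F [-5.6  2.4  3.7]
[ 0.636 -0.095  0.052] -> [ 0.0022 -0.0002  0.0002] turn -0.002 rows>= 1
```

View pics/s5c.png

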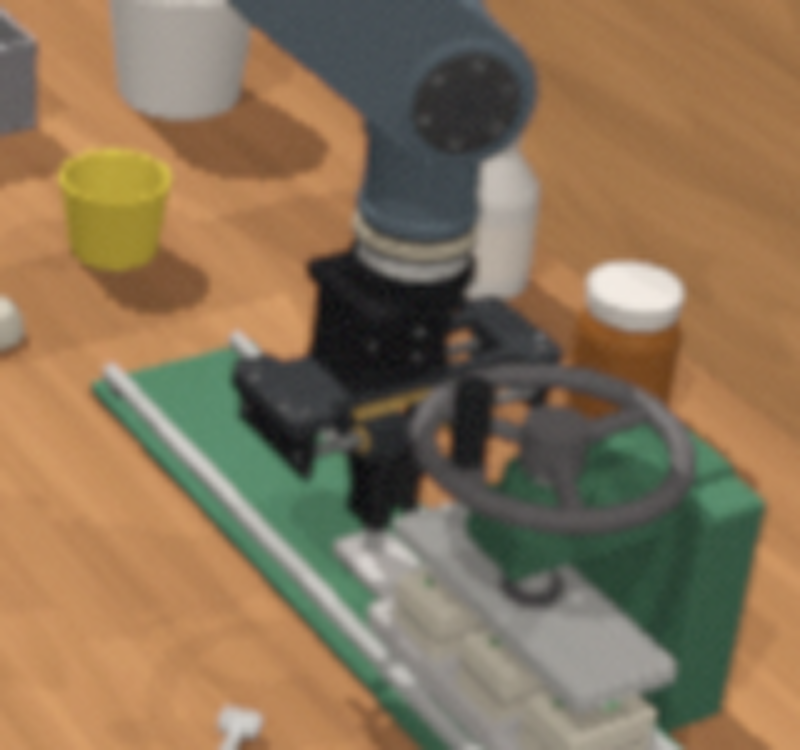

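>>> {"name": "send_rows", "arguments": {
  "steps": [0.015, -0.003, 0, 0, 0, 0.015, -0.005, 0, 0, 0, 0.015, -0.007, 0, 0, 0, 0.015, -0.007, 0, 0, 0]
}}

```text
time: 16.55
position: [0.6361, -0.0991, 0.0522]
tool_rot: [0.708, 0.706, -0.001, -0.006]
ft_force: [-1.4, 14.5, 4.6]
grip_width: 0.021
```

>>> {"name": "send_rows", "arguments": {
  "steps": [0.05, 0.001, 0, 0, 0, 0.06, 0.001, 0, 0, 0, 0.06, 0.001, 0, 0, 0, 0.06, 0.001, 0, -0.06, 0, 0.06, 0.02, 0, -0.12, 0, 0.06, 0.03, 0, -0.18, 0, 0.06, 0.03, 0, -0.24, 0, 0.06, 0.03, 0, -0.24, 0]
}}

```text
time: 17.55
position: [0.6423, -0.0725, 0.2994]
tool_rot: [0.708, 0.706, 0.003, 0.0]
ft_force: [-0.0, -0.9, -0.5]
grip_width: 0.06
```

```bash
python3 -c "
from h import *
c=snap('top','t6');s=snap('side','s6')
crop('s6',340,150,130,110,6,'s6c');crop('t6',375,90,80,100,6,'t6c')
plan((.5755,-.2465,.285,0),(.5755,-.2465,.215,0))"
```

```text
t 17.65 pos [ 0.6387 -0.0716  0.2931] jaw -0.004 q6 -0.28 w 0.06 F [ 1.  -0.1 -0.7]
[ 0.576 -0.246  0.285] -> [-0.1752 -0.0625  0.0074] turn -0.004 rows>= 3
[ 0.576 -0.246  0.215] -> [-0.1757 -0.0619  0.0774] turn -0.004 rows>= 4
```

View pics/s6c.png

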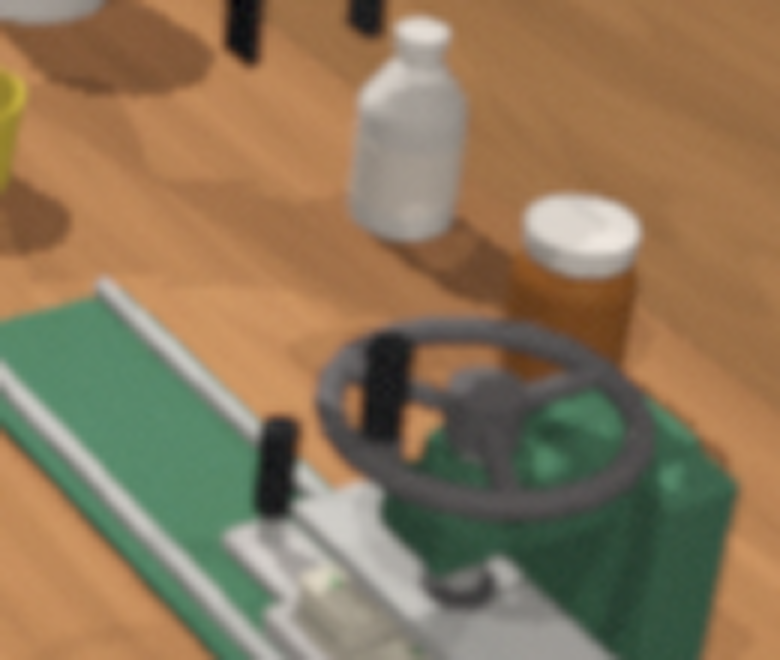

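View pics/t6c.png

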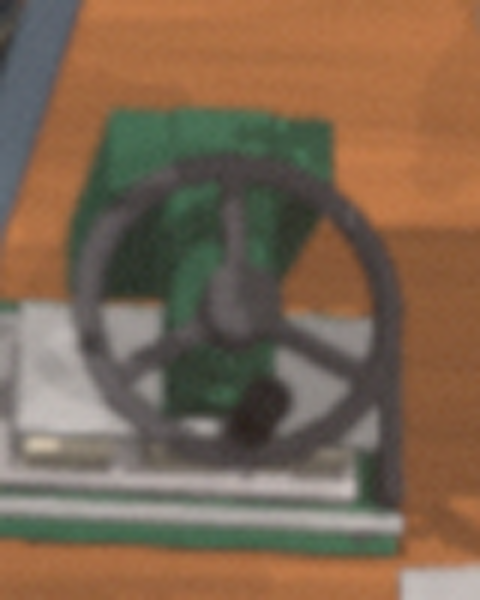

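>>> {"name": "send_rows", "arguments": {
  "steps": [0.06, -0.06, -0.02, 0.007, 0, 0.06, -0.12, -0.042, 0.007, 0, 0.06, -0.175, -0.0625, 0.007, 0, 0.06, -0.175, -0.0625, 0.007, 0, 0.06, -0.175, -0.0625, 0.007, 0]
}}

```text
time: 18.27
position: [0.5745, -0.2461, 0.2835]
tool_rot: [0.709, 0.705, -0.001, -0.007]
ft_force: [0.4, 0.3, 0.3]
grip_width: 0.0601
```

```bash
python3 -c "
from h import *
plan((.5755,-.2465,.285,0),(.5755,-.2465,.215,0))
s=snap('side','s7');crop('s7',340,90,130,110,6,'s7c')"
```

```text
t 18.27 pos [ 0.5745 -0.2461  0.2835] jaw -0.006 q6 -0.58 w 0.0601 F [0.4 0.3 0.3]
[ 0.576 -0.246  0.285] -> [-0.0004  0.0009 -0.0016] turn -0.006 rows>= 1
[ 0.576 -0.246  0.215] -> [-0.001   0.0017  0.0684] turn -0.006 rows>= 2
```

View pics/s7c.png

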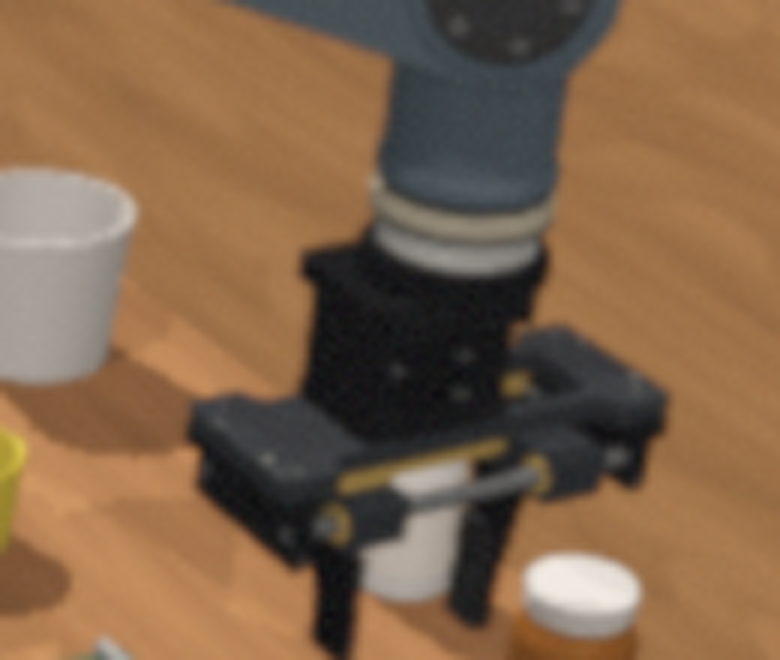

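>>> {"name": "send_rows", "arguments": {
  "steps": [0.06, 0, 0.001, 0.04, 0, 0.06, 0, 0.0015, 0.067, 0, 0.06, 0, 0.0015, 0.068, 0, 0.015, 0, 0.0015, 0.068, 0, 0.015, 0, 0.0015, 0.068, 0, 0.015, 0, 0.0015, 0.068, 0, 0.015, 0, 0.0015, 0.068, 0, 0.015, 0, 0.0015, 0.068, 0],
  "force": 25
}}

```text
time: 19.32
position: [0.5754, -0.2449, 0.2163]
tool_rot: [0.709, 0.706, -0.001, -0.007]
ft_force: [-1.7, 0.3, 2.6]
grip_width: 0.0214
```

```bash
cat > circ.py <<'E'
import sys
from h import *
cx,cy=float(sys.argv[1]),float(sys.argv[2]); angs=[float(a) for a in sys.argv[3].split(',')]
o=robot.get_obs();p=o['position'];d=p[:2]-[cx,cy]
print('now r',np.hypot(*d).round(4),'val',np.arctan2(d[1],-d[0]).round(3))
plan(*[(cx-.06*np.cos(a),cy+.06*np.sin(a),.215,None) for a in angs])
E
python3 circ.py .635 -.246 0.2,0.4,0.6,0.8,1.0,1.2,1.4,1.5
```

```text
now r 0.0597 val 0.019
t 19.32 pos [ 0.5754 -0.2449  0.2163] jaw -0.004 q6 -0.58 w 0.0214 F [-1.7  0.3  2.6]
[ 0.576 -0.234  0.215] -> [0.0108 0.0008 0.0014] turn 0 rows>= 1
[ 0.58  -0.223  0.215] -> [0.0223 0.0043 0.0015] turn 0 rows>= 1
[ 0.585 -0.212  0.215] -> [0.0328 0.01   0.0015] turn 0 rows>= 1
[ 0.593 -0.203  0.215] -> [0.042  0.0177 0.0015] turn 0 rows>= 1
[ 0.603 -0.196  0.215] -> [0.0495 0.027  0.0014] turn 0 rows>= 1
[ 0.613 -0.19   0.215] -> [0.055  0.0377 0.0014] turn 0 rows>= 2
[ 0.625 -0.187  0.215] -> [0.0582 0.0492 0.0013] turn 0 rows>= 2
[ 0.631 -0.186  0.215] -> [0.059  0.0552 0.0012] turn 0 rows>= 2
```

>>> {"name": "send_rows", "arguments": {
  "steps": [0.015, 0.011, 0.001, 0, 0, 0.015, 0.022, 0.0045, 0, 0, 0.015, 0.033, 0.01, 0, 0, 0.015, 0.042, 0.018, 0, 0, 0.015, 0.0495, 0.027, 0, 0, 0.015, 0.055, 0.038, 0, 0, 0.015, 0.058, 0.049, 0, 0, 0.015, 0.059, 0.055, 0, 0]
}}

```text
time: 20.32
position: [0.6322, -0.1823, 0.2163]
tool_rot: [0.708, 0.706, 0.001, -0.008]
ft_force: [-1.7, 4.3, 2.1]
grip_width: 0.0213
```

```bash
python3 circ.py .635 -.246 1.7,1.9,2.1,2.3,2.5,2.7,2.9,3.1
```

```text
now r 0.0637 val 1.527
t 20.32 pos [ 0.6322 -0.1823  0.2163] jaw -0.002 q6 -0.45 w 0.0213 F [-1.7  4.3  2.1]
[ 0.643 -0.187  0.215] -> [-0.0042  0.0105  0.0011] turn 0 rows>= 1
[ 0.654 -0.189  0.215] -> [-0.0068  0.0222  0.001 ] turn 0 rows>= 1
[ 0.665 -0.194  0.215] -> [-0.0118  0.0331  0.0008] turn 0 rows>= 1
[ 0.675 -0.201  0.215] -> [-0.0188  0.0428  0.0006] turn 0 rows>= 1
[ 0.683 -0.21   0.215] -> [-0.0276  0.0509  0.0004] turn 0 rows>= 1
[ 0.689 -0.22   0.215] -> [-0.0379  0.0571  0.0002] turn 0 rows>= 2
[ 0.693 -0.232  0.215] -> [-0.0492  0.0612  0.0001] turn 0 rows>= 2
[ 0.695 -0.244  0.215] -> [-0.061   0.0629 -0.0001] turn 0 rows>= 2
```

```bash
python3 circ.py .635 -.2425 1.7,1.9,2.1,2.3,2.5,2.7,2.9,3.1
```

```text
now r 0.0602 val 1.525
t 20.32 pos [ 0.6322 -0.1823  0.2163] jaw -0.002 q6 -0.45 w 0.0213 F [-1.7  4.3  2.1]
[ 0.643 -0.183  0.215] -> [-0.0007  0.0105  0.0012] turn 0 rows>= 1
[ 0.654 -0.186  0.215] -> [-0.0033  0.0222  0.001 ] turn 0 rows>= 1
[ 0.665 -0.191  0.215] -> [-0.0083  0.0331  0.0009] turn 0 rows>= 1
[ 0.675 -0.198  0.215] -> [-0.0153  0.0428  0.0007] turn 0 rows>= 1
[ 0.683 -0.207  0.215] -> [-0.0241  0.0509  0.0005] turn 0 rows>= 1
[ 0.689 -0.217  0.215] -> [-0.0344  0.0571  0.0003] turn 0 rows>= 2
[ 0.693 -0.228  0.215] -> [-0.0457  0.0612  0.0001] turn 0 rows>= 2
[ 0.695 -0.24   0.215] -> [-0.0575  0.0629 -0.0001] turn 0 rows>= 2
```

>>> {"name": "send_rows", "arguments": {
  "steps": [0.015, -0.001, 0.0105, 0, 0, 0.015, -0.0035, 0.022, 0, 0, 0.015, -0.0085, 0.033, 0, 0, 0.015, -0.0155, 0.043, 0, 0, 0.015, -0.0245, 0.051, 0, 0, 0.015, -0.0345, 0.057, 0, 0, 0.015, -0.0455, 0.061, 0, 0, 0.015, -0.0575, 0.063, 0, 0]
}}

```text
time: 21.32
position: [0.6954, -0.2414, 0.2163]
tool_rot: [0.708, 0.706, 0.001, -0.007]
ft_force: [-4.7, 1.6, 8.2]
grip_width: 0.0214
```

```bash
python3 circ.py .635 -.2425 3.3,3.5,3.7,3.9,4.1,4.3,4.5,4.7
```

```text
now r 0.0604 val 3.124
t 21.32 pos [ 0.6954 -0.2414  0.2163] jaw -0.003 q6 -0.49 w 0.0214 F [-4.7  1.6  8.2]
[ 0.694 -0.252  0.215] -> [-0.0106 -0.0011  0.0012] turn 0 rows>= 1
[ 0.691 -0.264  0.215] -> [-0.0221 -0.0041  0.0011] turn 0 rows>= 1
[ 0.686 -0.274  0.215] -> [-0.0329 -0.0094  0.001 ] turn 0 rows>= 1
[ 0.679 -0.284  0.215] -> [-0.0424 -0.0167  0.0009] turn 0 rows>= 1
[ 0.669 -0.292  0.215] -> [-0.0503 -0.0257  0.0009] turn 0 rows>= 1
[ 0.659 -0.297  0.215] -> [-0.0562 -0.0362  0.0009] turn 0 rows>= 2
[ 0.648 -0.301  0.215] -> [-0.0599 -0.0475  0.001 ] turn 0 rows>= 2
[ 0.636 -0.302  0.215] -> [-0.0613 -0.0594  0.0011] turn 0 rows>= 2
```

>>> {"name": "send_rows", "arguments": {
  "steps": [0.015, -0.0105, -0.0015, 0, 0, 0.015, -0.022, -0.005, 0, 0, 0.015, -0.033, -0.01, 0, 0, 0.015, -0.0425, -0.0175, 0, 0, 0.015, -0.0505, -0.0265, 0, 0, 0.015, -0.056, -0.037, 0, 0, 0.015, -0.06, -0.0485, 0, 0, 0.015, -0.061, -0.0605, 0, 0]
}}

```text
time: 22.32
position: [0.6343, -0.3023, 0.2163]
tool_rot: [0.708, 0.706, 0.002, -0.007]
ft_force: [2.1, 2.9, 5.1]
grip_width: 0.0214
```

```bash
python3 circ.py .6345 -.2425 4.9,5.1,5.3,5.5,5.7,5.9,6.1,6.3,6.5,6.7
```

```text
now r 0.0598 val -1.568
t 22.32 pos [ 0.6343 -0.3023  0.2163] jaw -0.003 q6 -0.6 w 0.0214 F [2.1 2.9 5.1]
[ 0.623 -0.301  0.215] -> [ 0.0008 -0.011   0.0014] turn 0 rows>= 1
[ 0.612 -0.298  0.215] -> [ 0.0041 -0.0225  0.0015] turn 0 rows>= 1
[ 0.601 -0.292  0.215] -> [ 0.0097 -0.0331  0.0017] turn 0 rows>= 1
[ 0.592 -0.285  0.215] -> [ 0.0173 -0.0424  0.0019] turn 0 rows>= 1
[ 0.584 -0.276  0.215] -> [ 0.0265 -0.05    0.002 ] turn 0 rows>= 1
[ 0.579 -0.265  0.215] -> [ 0.0371 -0.0556  0.0022] turn 0 rows>= 2
[ 0.576 -0.253  0.215] -> [ 0.0486 -0.0589  0.0024] turn 0 rows>= 2
[ 0.575 -0.241  0.215] -> [ 0.0606 -0.06    0.0026] turn 0 rows>= 2
[ 0.576 -0.23   0.215] -> [ 0.0725 -0.0586  0.0027] turn 0 rows>= 2
[ 0.58  -0.218  0.215] -> [ 0.0839 -0.0549  0.0028] turn 0 rows>= 2
```

>>> {"name": "send_rows", "arguments": {
  "steps": [0.015, 0.001, -0.011, 0, 0, 0.015, 0.004, -0.0225, 0, 0, 0.015, 0.0095, -0.033, 0, 0, 0.015, 0.0175, -0.0425, 0, 0, 0.015, 0.0265, -0.05, 0, 0, 0.015, 0.037, -0.0555, 0, 0, 0.015, 0.0485, -0.059, 0, 0, 0.015, 0.0605, -0.06, 0, 0]
}}

```text
time: 23.32
position: [0.5751, -0.2422, 0.2164]
tool_rot: [0.708, 0.706, 0.001, -0.006]
ft_force: [6.6, -1.1, -5.2]
grip_width: 0.0212
```

```bash
python3 circ.py .6345 -.2425 6.4,6.5,6.6,6.65
```

```text
now r 0.0594 val 0.005
t 23.32 pos [ 0.5751 -0.2422  0.2164] jaw -0.003 q6 -0.58 w 0.0212 F [ 6.6 -1.1 -5.2]
[ 0.575 -0.236  0.215] -> [ 0.0067 -0.0003  0.0015] turn 0 rows>= 1
[ 0.576 -0.23   0.215] -> [0.0126 0.0007 0.0015] turn 0 rows>= 1
[ 0.577 -0.224  0.215] -> [0.0184 0.0023 0.0016] turn 0 rows>= 1
[ 0.578 -0.221  0.215] -> [0.0212 0.0033 0.0016] turn 0 rows>= 1
```

>>> {"name": "send_rows", "arguments": {
  "steps": [0.015, 0.0065, 0, 0, 0, 0.015, 0.0125, 0.001, 0, 0, 0.015, 0.0195, 0.003, 0, 0, 0.015, 0.0195, 0.003, 0, 0, 0.015, 0.0195, 0.003, 0, 0, 0.015, 0.0195, 0.003, 0, 0, 0.015, 0.0195, 0.003, 0, 0, 0.015, 0.0195, 0.003, 0, 0]
}}

```text
time: 24.32
position: [0.5784, -0.2227, 0.2164]
tool_rot: [0.708, 0.706, 0.002, -0.006]
ft_force: [4.8, -0.2, -1.6]
grip_width: 0.0212
```

```bash
python3 circ.py .6345 -.2425 6.6,6.65,6.4
python3 -c "
from h import *
s=snap('side','s8');crop('s8',340,130,130,130,6,'s8c')"
```

```text
now r 0.0594 val 0.34
t 24.32 pos [ 0.5784 -0.2227  0.2164] jaw -0.003 q6 -0.55 w 0.0212 F [ 4.8 -0.2 -1.6]
[ 0.577 -0.224  0.215] -> [-0.0011 -0.001   0.0014] turn 0 rows>= 1
[ 0.578 -0.221  0.215] -> [0.0017 0.     0.0014] turn 0 rows>= 1
[ 0.575 -0.236  0.215] -> [-0.0128 -0.0035  0.0013] turn 0 rows>= 1
```

View pics/s8c.png

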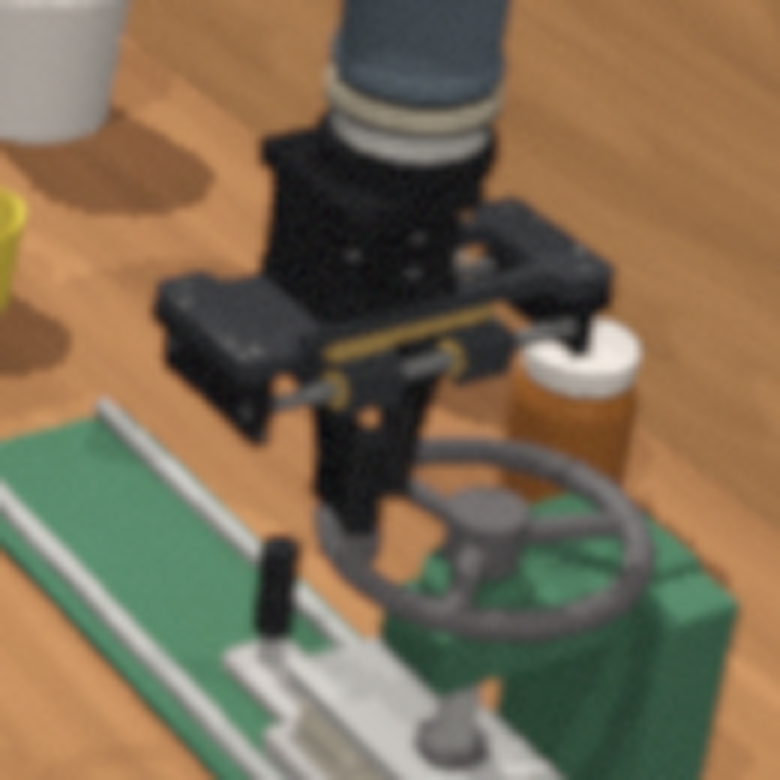

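```bash
python3 circ.py .6345 -.2425 6.5,6.3,6.1,5.9
```

```text
now r 0.0595 val 0.34
t 24.38 pos [ 0.5784 -0.2227  0.2164] jaw -0.003 q6 -0.55 w 0.0213 F [ 5.4 -0.4 -2.4]
[ 0.576 -0.23   0.215] -> [-0.0069 -0.0025  0.0013] turn 0 rows>= 1
[ 0.575 -0.241  0.215] -> [-0.0189 -0.0039  0.0012] turn 0 rows>= 1
[ 0.576 -0.253  0.215] -> [-0.0308 -0.0028  0.001 ] turn 0 rows>= 1
[ 0.579 -0.265  0.215] -> [-0.0423  0.0006  0.0009] turn 0 rows>= 1
```

>>> {"name": "send_rows", "arguments": {
  "steps": [0.015, 0, 0, 0, 0, 0.015, 0, 0, 0, 0, 0.015, 0, 0, 0, 0, 0.015, 0, 0, 0, 0, 0.015, -0.007, -0.002, 0, 0, 0.015, -0.019, -0.0035, 0, 0, 0.015, -0.031, -0.0025, 0, 0, 0.015, -0.0425, 0.001, 0, 0]
}}

```text
time: 25.38
position: [0.5792, -0.2638, 0.2163]
tool_rot: [0.708, 0.706, 0.003, -0.007]
ft_force: [4.8, 3.8, 2.0]
grip_width: 0.0216
```

```bash
python3 circ.py .6345 -.2425 5.7,5.5,5.3,5.1,4.9,4.7,4.5,4.3
```

```text
now r 0.0593 val -0.368
t 25.38 pos [ 0.5792 -0.2638  0.2163] jaw -0.004 q6 -0.61 w 0.0216 F [4.8 3.8 2. ]
[ 0.584 -0.276  0.215] -> [-0.0117  0.0053  0.0011] turn 0 rows>= 1
[ 0.592 -0.285  0.215] -> [-0.021   0.0129  0.001 ] turn 0 rows>= 1
[ 0.601 -0.292  0.215] -> [-0.0285  0.0222  0.0008] turn 0 rows>= 1
[ 0.612 -0.298  0.215] -> [-0.0341  0.0328  0.0007] turn 0 rows>= 1
[ 0.623 -0.301  0.215] -> [-0.0375  0.0443  0.0006] turn 0 rows>= 1
[ 0.635 -0.302  0.215] -> [-0.0385  0.0562  0.0005] turn 0 rows>= 2
[ 0.647 -0.301  0.215] -> [-0.0371  0.0681  0.0004] turn 0 rows>= 2
[ 0.659 -0.297  0.215] -> [-0.0334  0.0795  0.0004] turn 0 rows>= 2
```

>>> {"name": "send_rows", "arguments": {
  "steps": [0.015, -0.0115, 0.0055, 0, 0, 0.015, -0.021, 0.013, 0, 0, 0.015, -0.0285, 0.022, 0, 0, 0.015, -0.034, 0.033, 0, 0, 0.015, -0.0375, 0.044, 0, 0, 0.015, -0.0385, 0.056, 0, 0, 0.015, -0.037, 0.068, 0, 0, 0.015, -0.0335, 0.0795, 0, 0]
}}

```text
time: 26.38
position: [0.657, -0.2982, 0.2163]
tool_rot: [0.708, 0.706, 0.001, -0.008]
ft_force: [-2.7, 3.5, 7.9]
grip_width: 0.0208
```

```bash
python3 circ.py .6345 -.2425 4.1,3.9,3.7,3.5,3.3,3.1,2.9,2.7
```

```text
now r 0.0601 val -1.955
t 26.38 pos [ 0.657  -0.2982  0.2163] jaw -0.004 q6 -0.58 w 0.0208 F [-2.7  3.5  7.9]
[ 0.669 -0.292  0.215] -> [0.0066 0.012  0.0012] turn 0 rows>= 1
[ 0.678 -0.284  0.215] -> [0.0145 0.021  0.0013] turn 0 rows>= 1
[ 0.685 -0.274  0.215] -> [0.024  0.0283 0.0013] turn 0 rows>= 1
[ 0.691 -0.264  0.215] -> [0.0347 0.0336 0.0014] turn 0 rows>= 1
[ 0.694 -0.252  0.215] -> [0.0463 0.0366 0.0015] turn 0 rows>= 1
[ 0.694 -0.24   0.215] -> [0.0583 0.0372 0.0017] turn 0 rows>= 2
[ 0.693 -0.228  0.215] -> [0.0702 0.0355 0.0018] turn 0 rows>= 2
[ 0.689 -0.217  0.215] -> [0.0814 0.0314 0.002 ] turn 0 rows>= 2
```

>>> {"name": "send_rows", "arguments": {
  "steps": [0.015, 0.0065, 0.012, 0, 0, 0.015, 0.0145, 0.021, 0, 0, 0.015, 0.024, 0.028, 0, 0, 0.015, 0.0345, 0.0335, 0, 0, 0.015, 0.0465, 0.0365, 0, 0, 0.015, 0.0585, 0.037, 0, 0, 0.015, 0.07, 0.0355, 0, 0, 0.015, 0.0815, 0.0315, 0, 0]
}}

```text
time: 27.38
position: [0.6889, -0.2153, 0.2164]
tool_rot: [0.708, 0.706, 0.001, -0.009]
ft_force: [3.2, -0.7, -1.5]
grip_width: 0.0211
```

```bash
python3 circ.py .6345 -.2425 2.5,2.3,2.1,1.9,1.7,1.5,1.3,1.1
```

```text
now r 0.0608 val 2.678
t 27.38 pos [ 0.6889 -0.2153  0.2164] jaw -0.003 q6 -0.46 w 0.0211 F [ 3.2 -0.7 -1.5]
[ 0.683 -0.207  0.215] -> [ 0.0087 -0.0063  0.0016] turn 0 rows>= 1
[ 0.674 -0.198  0.215] -> [ 0.0175 -0.0144  0.0018] turn 0 rows>= 1
[ 0.665 -0.191  0.215] -> [ 0.0245 -0.0241  0.002 ] turn 0 rows>= 1
[ 0.654 -0.186  0.215] -> [ 0.0294 -0.0351  0.0022] turn 0 rows>= 1
[ 0.642 -0.183  0.215] -> [ 0.0321 -0.0467  0.0023] turn 0 rows>= 1
[ 0.63  -0.183  0.215] -> [ 0.0324 -0.0587  0.0025] turn 0 rows>= 2
[ 0.618 -0.185  0.215] -> [ 0.0304 -0.0705  0.0025] turn 0 rows>= 2
[ 0.607 -0.189  0.215] -> [ 0.026  -0.0817  0.0026] turn 0 rows>= 2
```

>>> {"name": "send_rows", "arguments": {
  "steps": [0.015, 0.0085, -0.0065, 0, 0, 0.015, 0.0175, -0.0145, 0, 0, 0.015, 0.0245, -0.024, 0, 0, 0.015, 0.0295, -0.035, 0, 0, 0.015, 0.032, -0.0465, 0, 0, 0.015, 0.0325, -0.0585, 0, 0, 0.015, 0.0305, -0.0705, 0, 0, 0.015, 0.026, -0.0815, 0, 0]
}}

```text
time: 28.38
position: [0.606, -0.1897, 0.2165]
tool_rot: [0.708, 0.706, 0.001, -0.009]
ft_force: [3.9, -2.1, -12.8]
grip_width: 0.0214
```

```bash
python3 circ.py .6345 -.2425 0.9,.7,.5,.3,.1,-.05,-.15,-.2
```

```text
now r 0.06 val 1.077
t 28.38 pos [ 0.606  -0.1897  0.2165] jaw -0.003 q6 -0.48 w 0.0214 F [  3.9  -2.1 -12.8]
[ 0.597 -0.196  0.215] -> [-0.0059 -0.0088  0.0015] turn 0 rows>= 1
[ 0.589 -0.204  0.215] -> [-0.0143 -0.0174  0.0015] turn 0 rows>= 1
[ 0.582 -0.214  0.215] -> [-0.0242 -0.0241  0.0014] turn 0 rows>= 1
[ 0.577 -0.225  0.215] -> [-0.0352 -0.0287  0.0013] turn 0 rows>= 1
[ 0.575 -0.237  0.215] -> [-0.047  -0.0311  0.0012] turn 0 rows>= 1
[ 0.575 -0.245  0.215] -> [-0.056  -0.0313  0.0011] turn 0 rows>= 2
[ 0.575 -0.251  0.215] -> [-0.0619 -0.0306  0.001 ] turn 0 rows>= 2
[ 0.576 -0.254  0.215] -> [-0.0649 -0.0301  0.0009] turn 0 rows>= 2
```

>>> {"name": "send_rows", "arguments": {
  "steps": [0.015, -0.006, -0.009, 0, 0, 0.015, -0.0145, -0.0175, 0, 0, 0.015, -0.024, -0.024, 0, 0, 0.015, -0.035, -0.0285, 0, 0, 0.015, -0.047, -0.031, 0, 0, 0.015, -0.056, -0.0315, 0, 0, 0.015, -0.062, -0.0305, 0, 0, 0.015, -0.063, -0.0305, 0, 0]
}}

```text
time: 29.38
position: [0.5761, -0.253, 0.2165]
tool_rot: [0.709, 0.706, 0.002, -0.009]
ft_force: [5.7, 2.5, -8.2]
grip_width: 0.0213
```

>>> {"name": "send_rows", "arguments": {
  "steps": [0.05, 0, 0, 0, 0, 0.06, 0, 0, 0, 0, 0.06, 0, 0, 0, 0, 0.06, 0, 0, -0.04, 0, 0.06, 0, 0, -0.075, 0, 0.06, 0, 0, -0.075, 0]
}}

```text
time: 30.12
position: [0.5784, -0.2553, 0.2955]
tool_rot: [0.709, 0.706, 0.002, -0.005]
ft_force: [-0.2, -0.5, 0.6]
grip_width: 0.0595
```

```bash
python3 circ.py .6345 -.2425 0;python3 -c "
from h import *
plan((.636,-.07,.28,0),(.636,-.099,.15,0))"
```

```text
now r 0.0576 val -0.225
t 30.12 pos [ 0.5784 -0.2553  0.2955] jaw -0.004 q6 -0.59 w 0.0595 F [-0.2 -0.5  0.6]
[ 0.574 -0.242  0.215] -> [ 0.012  -0.0036  0.0806] turn 0 rows>= 2
t 30.12 pos [ 0.5784 -0.2553  0.2955] jaw -0.004 q6 -0.59 w 0.0595 F [-0.2 -0.5  0.6]
[ 0.636 -0.07   0.28 ] -> [0.1854 0.0569 0.0171] turn -0.004 rows>= 4
[ 0.636 -0.099  0.15 ] -> [0.1551 0.0575 0.1468] turn -0.004 rows>= 4
```

Value about −0.18 at release. Move back over the sled handle and look.

>>> {"name": "send_rows", "arguments": {
  "steps": [0.07, 0.06, 0.018, 0.01, 0, 0.07, 0.12, 0.037, 0.01, 0, 0.07, 0.175, 0.057, 0.015, 0, 0.07, 0.185, 0.057, 0.015, 0, 0.07, 0.185, 0.057, 0.015, 0]
}}

```text
time: 30.75
position: [0.6353, -0.0699, 0.2812]
tool_rot: [0.708, 0.706, 0.001, -0.005]
ft_force: [-0.4, -1.2, 0.3]
grip_width: 0.0697
```

```bash
python3 -c "
from h import *
s=snap('side','s9');crop('s9',340,150,130,130,6,'s9c')
c=snap('top','t9');crop('t9',375,90,80,100,6,'t9c')
plan((.636,-.08,.2,0),(.636,-.099,.15,0),(.636,-.099,.052,0))"
```

```text
t 30.85 pos [ 0.6356 -0.0717  0.2817] jaw -0.005 q6 -0.29 w 0.07 F [-0.7  0.7 -0.9]
[ 0.636 -0.08   0.2  ] -> [-0.009   0.0009  0.0817] turn -0.005 rows>= 2
[ 0.636 -0.099  0.15 ] -> [-0.0285  0.0012  0.1315] turn -0.005 rows>= 3
[ 0.636 -0.099  0.052] -> [-0.0294  0.0016  0.2295] turn -0.005 rows>= 4
```

View pics/s9c.png

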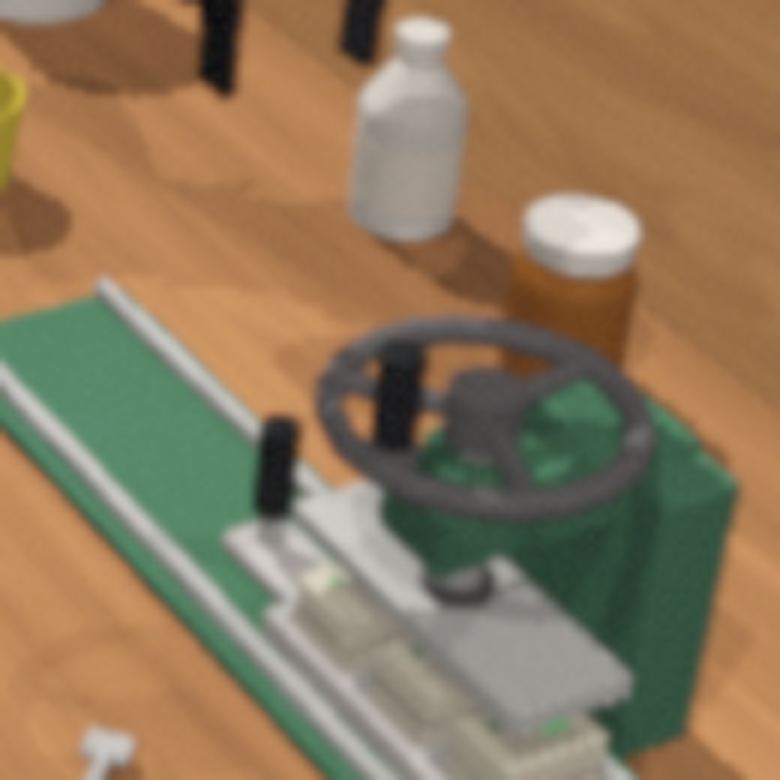

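View pics/t9c.png

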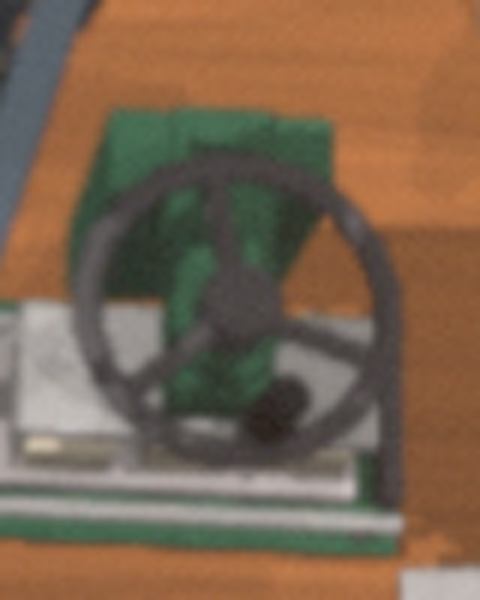

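>>> {"name": "send_rows", "arguments": {
  "steps": [0.07, -0.01, 0.001, 0.06, 0, 0.07, -0.0285, 0.001, 0.115, 0, 0.07, -0.029, 0.0015, 0.131, 0, 0.07, -0.029, 0.0015, 0.18, 0, 0.07, -0.029, 0.0015, 0.225, 0, 0.07, -0.029, 0.0015, 0.229, 0, 0.015, -0.029, 0.0015, 0.229, 0, 0.015, -0.029, 0.0015, 0.229, 0],
  "force": 30
}}

```text
time: 31.85
position: [0.6379, -0.0993, 0.0553]
tool_rot: [0.709, 0.705, 0.003, -0.003]
ft_force: [1.0, -0.2, -0.2]
grip_width: 0.0576
```

>>> {"name": "send_rows", "arguments": {
  "steps": [0.015, 0, 0, 0, 0, 0.015, 0, 0, 0, 0, 0.015, 0, 0, 0, 0, 0.015, 0, 0, 0, 0]
}}

```text
time: 32.35
position: [0.6363, -0.0992, 0.0553]
tool_rot: [0.709, 0.705, 0.002, -0.004]
ft_force: [-5.4, -0.0, 3.5]
grip_width: 0.0215
```

```bash
python3 -c "
from h import *
plan((.636,.0,.052,0),(.636,.155,.052,0))"
```

```text
t 32.35 pos [ 0.6363 -0.0992  0.0553] jaw -0.005 q6 -0.33 w 0.0215 F [-5.4 -0.   3.5]
[0.636 0.    0.052] -> [ 0.0991 -0.0007  0.0041] turn -0.005 rows>= 2
[0.636 0.155 0.052] -> [ 0.2541 -0.0014  0.0054] turn -0.005 rows>= 5
```

>>> {"name": "send_rows", "arguments": {
  "steps": [0.015, 0.01, 0, 0, 0, 0.015, 0.03, 0, 0, 0, 0.015, 0.05, 0, 0, 0, 0.015, 0.07, -0.0005, 0, 0, 0.015, 0.09, -0.0005, 0, 0, 0.015, 0.11, -0.0005, 0, 0, 0.015, 0.13, -0.001, 0, 0, 0.015, 0.145, -0.001, 0, 0]
}}

```text
time: 33.35
position: [0.6372, 0.0475, 0.0555]
tool_rot: [0.709, 0.706, 0.003, -0.003]
ft_force: [6.2, -2.8, -14.2]
grip_width: 0.0214
```

>>> {"name": "send_rows", "arguments": {
  "steps": [0.015, 0.015, 0, 0, 0, 0.015, 0.035, 0, 0, 0, 0.015, 0.055, 0, 0, 0, 0.015, 0.075, 0, 0, 0, 0.015, 0.09, 0, 0, 0, 0.015, 0.1, 0, 0, 0, 0.015, 0.102, 0, 0, 0, 0.015, 0.102, 0, 0, 0]
}}

```text
time: 34.35
position: [0.6378, 0.1508, 0.0554]
tool_rot: [0.708, 0.706, 0.003, -0.003]
ft_force: [5.8, -0.4, -12.2]
grip_width: 0.0212
```

>>> {"name": "send_rows", "arguments": {
  "steps": [0.05, 0, 0, 0, 0, 0.07, 0, 0, 0, 0, 0.07, 0, 0, 0, 0, 0.07, 0, 0, -0.06, 0, 0.07, 0, 0, -0.12, 0, 0.087, 0.04, -0.06, -0.12, 0, 0.087, 0.08, -0.12, -0.12, 0, 0.087, 0.1, -0.18, -0.12, 0]
}}

```text
time: 35.35
position: [0.4747, 0.2444, 0.1771]
tool_rot: [0.709, 0.706, 0.004, -0.003]
ft_force: [-0.4, 0.6, 0.2]
grip_width: 0.085
```

```bash
python3 -c "
from h import *
s=snap('side','s10');crop('s10',300,150,160,130,5,'s10c')
c=snap('top','t10');crop('t10',120,90,260,170,3,'t10c')
plan((.636,.06,.12,0),(.636,.06,.038,0))"
```

```text
t 35.45 pos [0.4672 0.2446 0.1761] jaw 0.001 q6 0.26 w 0.0859 F [0.6 0.1 0.7]
[0.636 0.06  0.12 ] -> [-0.1851  0.1692  0.0531] turn 0.001 rows>= 5
[0.636 0.06  0.038] -> [-0.1857  0.17    0.1351] turn 0.001 rows>= 5
```

View pics/s10c.png

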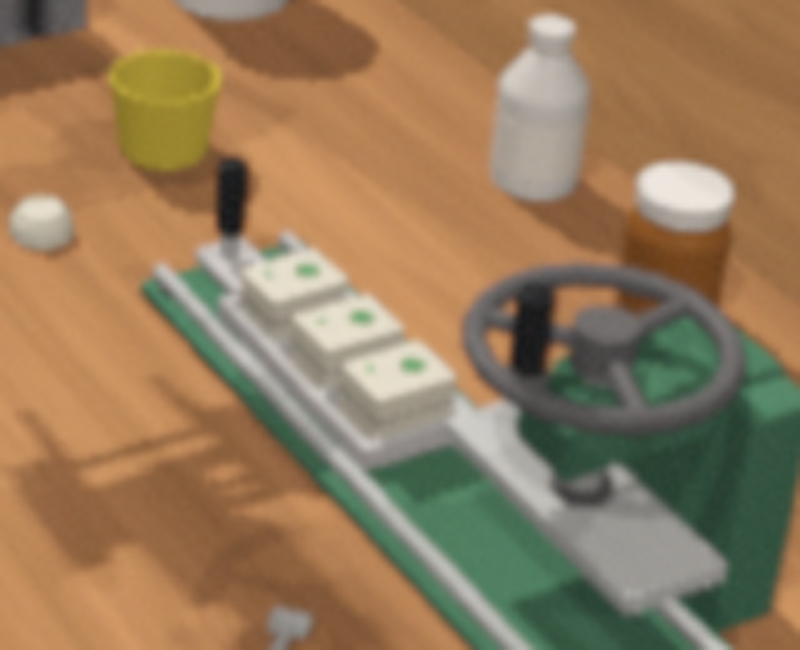

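View pics/t10c.png

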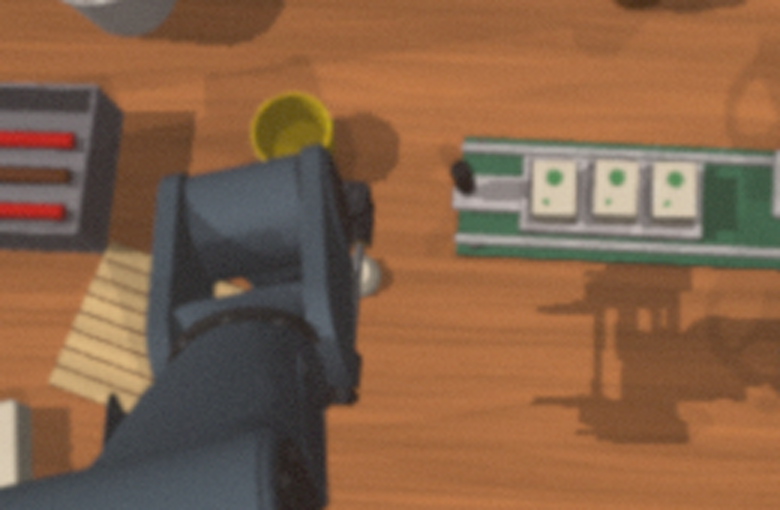

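```bash
python3 -c "
from h import *
c=load('t10')
for q in ([(533,158),(576,160),(575,217),(531,216)],[(595,160),(638,162),(636,217),(592,216)],[(654,162),(698,164),(696,220),(652,219)]):
  p=onplane(c,[(120+x/3,90+y/3) for x,y in q],.06);print(p.mean(0).round(4),(p.max(0)-p.min(0)).round(3))
P=cloud(c)
for u,v in((305,153),(325,153),(345,154)): print(np.nanmedian(P[v-4:v+5,u-4:u+5,2]))
plan((.635,.061,.12,0),(.635,.061,.038,0))"
```

```text
[0.6327 0.0628 0.06  ] [0.062 0.046 0.   ]
[6.342e-01 5.000e-04 6.000e-02] [0.059 0.044 0.   ]
[ 0.6341 -0.0599  0.06  ] [0.06  0.045 0.   ]
0.05854186886874779
0.05979338386427124
0.05904365987258564
t 35.45 pos [0.4672 0.2446 0.1761] jaw 0.001 q6 0.26 w 0.0859 F [0.6 0.1 0.7]
[0.635 0.061 0.12 ] -> [-0.1841  0.1682  0.0531] turn 0.001 rows>= 5
[0.635 0.061 0.038] -> [-0.1847  0.169   0.1351] turn 0.001 rows>= 5
```

>>> {"name": "send_rows", "arguments": {
  "steps": [0.087, -0.045, 0.042, 0.015, 0, 0.087, -0.09, 0.084, 0.03, 0, 0.087, -0.135, 0.125, 0.045, 0, 0.087, -0.183, 0.167, 0.053, 0, 0.087, -0.183, 0.167, 0.053, 0, 0.087, -0.183, 0.167, 0.053, 0],
  "force": 25
}}

```text
time: 36.2
position: [0.6335, 0.0617, 0.12]
tool_rot: [0.707, 0.707, -0.001, -0.007]
ft_force: [-0.9, 0.0, 0.7]
grip_width: 0.0875
```

```bash
python3 -c "
from h import *
plan((.634,.0615,.12,0),(.634,.0615,.038,0))"
```

```text
t 36.2 pos [0.6335 0.0617 0.12  ] jaw -0.001 q6 -0.09 w 0.0875 F [-0.9  0.   0.7]
[0.634 0.062 0.12 ] -> [-0.0002  0.0005  0.    ] turn -0.001 rows>= 1
[0.634 0.062 0.038] -> [-0.0008  0.0014  0.082 ] turn -0.001 rows>= 2
```

>>> {"name": "send_rows", "arguments": {
  "steps": [0.087, 0, 0.0005, 0.045, 0, 0.087, -0.0005, 0.001, 0.075, 0, 0.087, -0.0005, 0.001, 0.082, 0, 0.05, -0.0005, 0.001, 0.082, 0, 0.05, -0.0005, 0.001, 0.082, 0, 0.05, -0.0005, 0.001, 0.082, 0, 0.05, -0.0005, 0.001, 0.082, 0, 0.05, -0.0005, 0.001, 0.082, 0]
}}

```text
time: 37.2
position: [0.6342, 0.0618, 0.0391]
tool_rot: [0.707, 0.707, -0.001, -0.006]
ft_force: [-0.3, 0.6, 5.3]
grip_width: 0.058
```

```bash
python3 -c "
from h import *
plan((.634,.0615,.15,0),(.4792,.5056,.15,-.289))"
```

```text
t 37.2 pos [0.6342 0.0618 0.0391] jaw -0.001 q6 -0.09 w 0.058 F [-0.3  0.6  5.3]
[0.634 0.062 0.15 ] -> [ 0.0005 -0.0012 -0.1109] turn -0.001 rows>= 2
[0.479 0.506 0.15 ] -> [ 0.4445 -0.1563 -0.106 ] turn 0.288 rows>= 8
```

>>> {"name": "send_rows", "arguments": {
  "steps": [0.05, 0, 0, -0.05, 0, 0.05, 0, 0, -0.105, 0, 0.05, 0.055, -0.019, -0.106, 0.04, 0.05, 0.11, -0.039, -0.106, 0.08, 0.05, 0.165, -0.058, -0.106, 0.12, 0.05, 0.22, -0.078, -0.106, 0.16, 0.05, 0.275, -0.097, -0.106, 0.2, 0.05, 0.33, -0.116, -0.106, 0.24]
}}

```text
time: 38.2
position: [0.5184, 0.3925, 0.1482]
tool_rot: [0.787, 0.617, -0.002, -0.006]
ft_force: [1.2, 1.3, -0.7]
grip_width: 0.0578
```

```bash
python3 -c "
from h import *
plan((.4792,.5056,.12,-.289))"
```

```text
t 38.2 pos [0.5184 0.3925 0.1482] jaw -0.242 q6 0.71 w 0.0578 F [ 1.2  1.3 -0.7]
[0.479 0.506 0.12 ] -> [ 0.1003 -0.0648  0.0294] turn 0.047 rows>= 2
```

>>> {"name": "send_rows", "arguments": {
  "steps": [0.05, 0.05, -0.033, 0.015, 0.025, 0.05, 0.09, -0.06, 0.029, 0.047, 0.05, 0.1, -0.065, 0.029, 0.047, 0.05, 0.1, -0.065, 0.029, 0.047, 0.05, 0.1, -0.065, 0.029, 0.047]
}}

```text
time: 38.83
position: [0.4799, 0.5039, 0.1206]
tool_rot: [0.802, 0.597, -0.002, -0.006]
ft_force: [-0.9, -0.8, -0.8]
grip_width: 0.0579
```

```bash
python3 -c "
from h import *
plan((.4792,.5056,.12,-.289),(.4792,.5056,.028,-.289))
s=snap('side','s11');crop('s11',200,100,200,140,4,'s11c')"
```

```text
t 38.83 pos [0.4799 0.5039 0.1206] jaw -0.291 q6 0.93 w 0.0579 F [-0.9 -0.8 -0.8]
[0.479 0.506 0.12 ] -> [ 0.0014 -0.0011  0.0007] turn -0.002 rows>= 1
[0.479 0.506 0.028] -> [ 0.0011 -0.0001  0.0927] turn -0.002 rows>= 2
```

View pics/s11c.png

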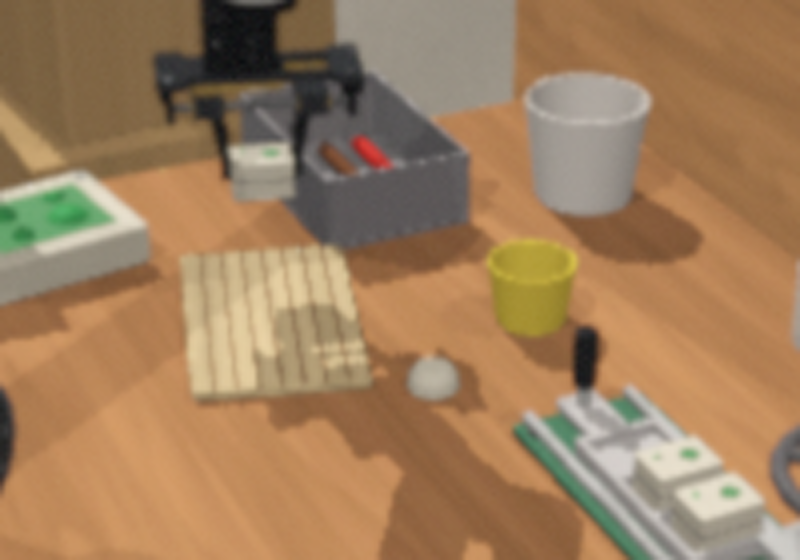

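```bash
python3 -c "
from h import *
c=load('top0');P=cloud(c)[115:175,72:160].reshape(-1,3); print(np.nanpercentile(P[:,2],[50,90,97,99]))"
```

```text
[0.02059828 0.0743082  0.08157002 0.08345481]
```

>>> {"name": "send_rows", "arguments": {
  "steps": [0.05, 0.001, -0.0005, 0.045, 0, 0.05, 0.001, -0.0005, 0.075, 0, 0.05, 0.001, 0, 0.09, 0, 0.05, 0.001, 0, 0.0925, 0, 0.08, 0.001, 0, 0.0925, 0, 0.08, 0.001, 0, 0.0925, 0, 0.08, 0.001, 0, 0.05, 0, 0.08, 0.001, 0, 0, 0]
}}

```text
time: 39.88
position: [0.4799, 0.5045, 0.1211]
tool_rot: [0.802, 0.597, -0.003, -0.006]
ft_force: [0.5, 0.3, -0.2]
grip_width: 0.0796
```

```bash
python3 -c "
from h import *
plan((.634,.001,.14,0))"
```

```text
t 39.88 pos [0.4799 0.5045 0.1211] jaw -0.291 q6 0.93 w 0.0796 F [ 0.5  0.3 -0.2]
[0.634 0.001 0.14 ] -> [-0.438   0.2919 -0.0236] turn -0.291 rows>= 9
```

>>> {"name": "send_rows", "arguments": {
  "steps": [0.087, -0.05, 0.033, -0.024, -0.03, 0.087, -0.1, 0.066, -0.024, -0.07, 0.087, -0.15, 0.1, -0.024, -0.1, 0.087, -0.2, 0.133, -0.024, -0.13, 0.087, -0.25, 0.166, -0.024, -0.17, 0.087, -0.3, 0.2, -0.024, -0.2, 0.087, -0.35, 0.233, -0.024, -0.24, 0.087, -0.4, 0.266, -0.024, -0.28]
}}

```text
time: 40.88
position: [0.6211, 0.043, 0.1418]
tool_rot: [0.711, 0.704, -0.001, -0.005]
ft_force: [0.4, 0.5, -0.2]
grip_width: 0.0865
```

```bash
python3 -c "
from h import *
plan((.634,.001,.12,0))
s=snap('side','s12');crop('s12',200,100,200,140,4,'s12c')"
```

```text
t 40.88 pos [0.6211 0.043  0.1418] jaw -0.01 q6 -0.11 w 0.0865 F [ 0.4  0.5 -0.2]
[0.634 0.001 0.12 ] -> [-0.042   0.0135  0.0214] turn -0.01 rows>= 1
```

View pics/s12c.png

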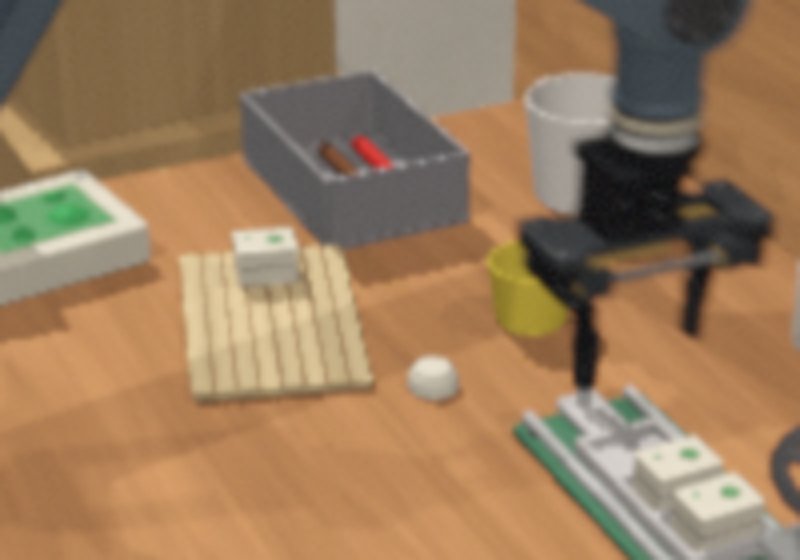

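First mould sits on the board. Next: the bay2 mould.

>>> {"name": "send_rows", "arguments": {
  "steps": [0.087, -0.042, 0.0135, 0.021, -0.01, 0.087, -0.042, 0.0135, 0.021, -0.01, 0.087, -0.042, 0.0135, 0.021, -0.01]
}}

```text
time: 41.3
position: [0.6373, -0.0071, 0.1212]
tool_rot: [0.709, 0.706, -0.001, -0.002]
ft_force: [-0.9, 1.0, 0.4]
grip_width: 0.0868
```

```bash
python3 -c "
from h import *
plan((.634,.001,.12,0),(.634,.001,.038,0))"
```

```text
t 41.3 pos [ 0.6373 -0.0071  0.1212] jaw -0.004 q6 -0.18 w 0.0868 F [-0.9  1.   0.4]
[0.634 0.001 0.12 ] -> [ 0.0081 -0.0033  0.0012] turn -0.004 rows>= 1
[0.634 0.001 0.038] -> [ 0.008  -0.003   0.0832] turn -0.004 rows>= 2
```

>>> {"name": "send_rows", "arguments": {
  "steps": [0.087, 0.008, -0.003, 0.02, 0, 0.087, 0.008, -0.003, 0.05, 0, 0.087, 0.008, -0.003, 0.08, 0, 0.087, 0.008, -0.003, 0.083, 0, 0.05, 0.008, -0.003, 0.083, 0, 0.05, 0.008, -0.003, 0.083, 0, 0.05, 0.008, -0.003, 0.083, 0, 0.05, 0.008, -0.003, 0.083, 0]
}}

```text
time: 42.3
position: [0.6351, 0.0008, 0.0392]
tool_rot: [0.709, 0.706, -0.0, -0.001]
ft_force: [1.1, 0.3, 3.7]
grip_width: 0.0578
```

```bash
python3 -c "
from h import *
plan((.634,.001,.15,0),(.4564,.4289,.15,-.289))"
```

```text
t 42.3 pos [0.6351 0.0008 0.0392] jaw -0.004 q6 -0.17 w 0.0578 F [1.1 0.3 3.7]
[0.634 0.001 0.15 ] -> [ 0.0003 -0.0013 -0.1108] turn -0.004 rows>= 2
[0.456 0.429 0.15 ] -> [ 0.4274 -0.1808 -0.1104] turn 0.285 rows>= 8
```

>>> {"name": "send_rows", "arguments": {
  "steps": [0.05, 0, 0, -0.05, 0, 0.05, 0, 0, -0.105, 0, 0.05, 0.055, -0.023, -0.11, 0.04, 0.05, 0.11, -0.047, -0.11, 0.08, 0.05, 0.165, -0.07, -0.11, 0.12, 0.05, 0.22, -0.093, -0.11, 0.16, 0.05, 0.275, -0.116, -0.11, 0.2, 0.05, 0.32, -0.135, -0.11, 0.24]
}}

```text
time: 43.3
position: [0.5001, 0.3231, 0.1494]
tool_rot: [0.788, 0.615, -0.001, -0.001]
ft_force: [1.2, 0.6, -1.6]
grip_width: 0.0583
```

```bash
python3 -c "
from h import *
plan((.4564,.4289,.12,-.289))"
```

```text
t 43.3 pos [0.5001 0.3231 0.1494] jaw -0.245 q6 0.63 w 0.0583 F [ 1.2  0.6 -1.6]
[0.456 0.429 0.12 ] -> [ 0.0921 -0.068   0.0295] turn 0.044 rows>= 2
```

>>> {"name": "send_rows", "arguments": {
  "steps": [0.05, 0.045, -0.034, 0.015, 0.022, 0.05, 0.085, -0.062, 0.029, 0.044, 0.05, 0.092, -0.068, 0.029, 0.044, 0.05, 0.092, -0.068, 0.029, 0.044, 0.05, 0.092, -0.068, 0.029, 0.044]
}}

```text
time: 43.92
position: [0.4572, 0.4277, 0.1209]
tool_rot: [0.802, 0.597, -0.001, -0.0]
ft_force: [0.6, -0.5, 0.1]
grip_width: 0.0575
```

```bash
python3 -c "
from h import *
plan((.4564,.4289,.12,-.289),(.4564,.4289,.028,-.289))
s=snap('side','s13');crop('s13',200,100,200,140,4,'s13c')"
```

```text
t 43.92 pos [0.4572 0.4277 0.1209] jaw -0.29 q6 0.86 w 0.0575 F [ 0.6 -0.5  0.1]
[0.456 0.429 0.12 ] -> [ 0.001  -0.0011  0.0009] turn -0.001 rows>= 1
[0.456 0.429 0.028] -> [ 0.001  -0.001   0.0929] turn -0.001 rows>= 2
```

View pics/s13c.png

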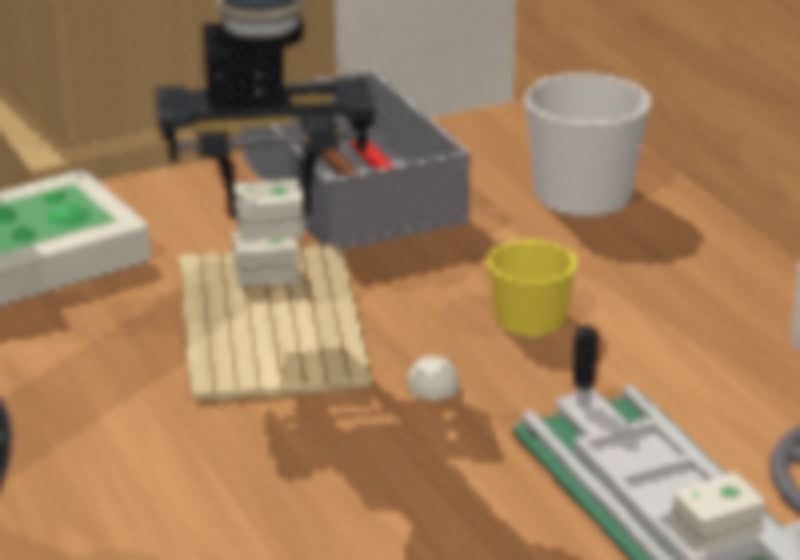

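>>> {"name": "send_rows", "arguments": {
  "steps": [0.05, 0.001, -0.001, 0.045, 0, 0.05, 0.001, -0.001, 0.075, 0, 0.05, 0.001, -0.001, 0.09, 0, 0.05, 0.001, -0.001, 0.0925, 0, 0.08, 0.001, -0.001, 0.0925, 0, 0.08, 0.001, -0.001, 0.0925, 0, 0.08, 0.001, -0.001, 0.05, 0, 0.08, 0.001, -0.001, 0, 0]
}}

```text
time: 44.98
position: [0.4564, 0.4286, 0.1215]
tool_rot: [0.802, 0.597, -0.001, -0.001]
ft_force: [0.5, 0.9, 0.3]
grip_width: 0.0787
```

```bash
python3 -c "
from h import *
plan((.634,-.059,.14,0))"
```

```text
t 44.98 pos [0.4564 0.4286 0.1215] jaw -0.291 q6 0.87 w 0.0787 F [0.5 0.9 0.3]
[ 0.634 -0.059  0.14 ] -> [-0.4162  0.31   -0.0187] turn -0.291 rows>= 9
```

>>> {"name": "send_rows", "arguments": {
  "steps": [0.087, -0.048, 0.036, -0.019, -0.03, 0.087, -0.096, 0.071, -0.019, -0.07, 0.087, -0.144, 0.107, -0.019, -0.1, 0.087, -0.192, 0.143, -0.019, -0.14, 0.087, -0.24, 0.18, -0.019, -0.17, 0.087, -0.29, 0.215, -0.019, -0.2, 0.087, -0.34, 0.252, -0.019, -0.24, 0.087, -0.38, 0.283, -0.019, -0.28]
}}

```text
time: 45.98
position: [0.6197, -0.0192, 0.1413]
tool_rot: [0.711, 0.703, -0.001, 0.0]
ft_force: [0.4, 0.0, -0.1]
grip_width: 0.0868
```

>>> {"name": "send_rows", "arguments": {
  "steps": [0.087, -0.02, 0.008, 0.01, -0.01, 0.087, -0.03, 0.01, 0.02, -0.01, 0.087, -0.03, 0.01, 0.02, -0.01]
}}

```text
time: 46.35
position: [0.6283, -0.049, 0.1204]
tool_rot: [0.708, 0.707, -0.001, -0.001]
ft_force: [0.4, 1.2, 0.4]
grip_width: 0.0869
```

```bash
python3 -c "
from h import *
s=snap('side','s14');crop('s14',200,100,200,140,4,'s14c')
plan((.6345,-.0595,.12,0),(.6345,-.0595,.038,0))"
```

```text
t 46.4 pos [ 0.6285 -0.0483  0.1209] jaw -0.001 q6 -0.25 w 0.0868 F [ 0.8 -0.9  0.6]
[ 0.634 -0.06   0.12 ] -> [-0.0112  0.006   0.0008] turn -0.001 rows>= 1
[ 0.634 -0.06   0.038] -> [-0.0112  0.0062  0.0828] turn -0.001 rows>= 2
```

View pics/s14c.png

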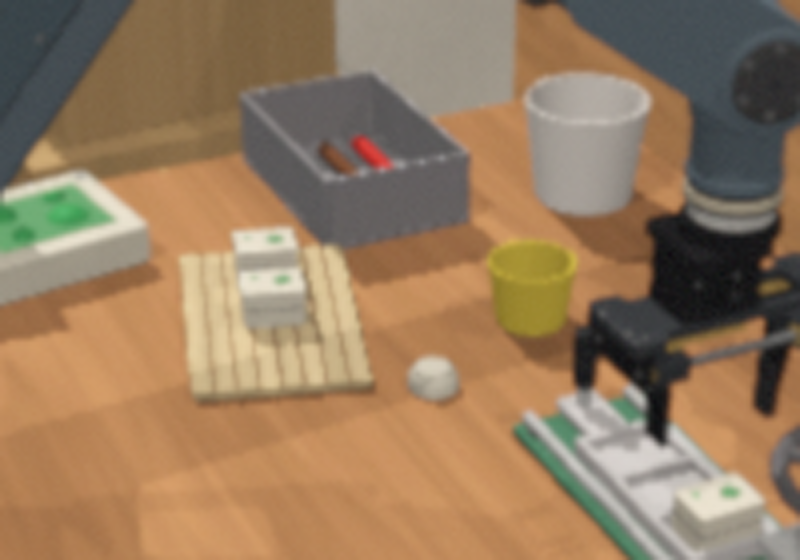

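>>> {"name": "send_rows", "arguments": {
  "steps": [0.087, -0.011, 0.006, 0.02, 0, 0.087, -0.011, 0.006, 0.05, 0, 0.087, -0.011, 0.006, 0.08, 0, 0.087, -0.011, 0.006, 0.083, 0, 0.05, -0.011, 0.006, 0.083, 0, 0.05, -0.011, 0.006, 0.083, 0, 0.05, -0.011, 0.006, 0.083, 0, 0.05, -0.011, 0.006, 0.083, 0]
}}

```text
time: 47.4
position: [0.6354, -0.0596, 0.0389]
tool_rot: [0.707, 0.707, -0.0, 0.0]
ft_force: [-0.9, -0.7, 1.9]
grip_width: 0.0578
```

```bash
python3 -c "
from h import *
plan((.634,-.06,.15,0),(.4336,.3522,.15,-.289))"
```

```text
t 47.4 pos [ 0.6354 -0.0596  0.0389] jaw -0.001 q6 -0.27 w 0.0578 F [-0.9 -0.7  1.9]
[ 0.634 -0.06   0.15 ] -> [-0.0005 -0.0013 -0.1111] turn -0.001 rows>= 2
[0.434 0.352 0.15 ] -> [ 0.4115 -0.202  -0.1115] turn 0.288 rows>= 8
```

>>> {"name": "send_rows", "arguments": {
  "steps": [0.05, 0, 0, -0.05, 0, 0.05, 0, 0, -0.105, 0, 0.05, 0.053, -0.026, -0.11, 0.04, 0.05, 0.106, -0.052, -0.11, 0.08, 0.05, 0.16, -0.078, -0.11, 0.12, 0.05, 0.21, -0.104, -0.11, 0.16, 0.05, 0.265, -0.13, -0.11, 0.2, 0.05, 0.31, -0.152, -0.11, 0.24]
}}

```text
time: 48.4
position: [0.4819, 0.2524, 0.1487]
tool_rot: [0.787, 0.617, -0.0, 0.0]
ft_force: [1.3, -0.7, -0.8]
grip_width: 0.0575
```

```bash
python3 -c "
from h import *
plan((.4336,.3522,.12,-.289))"
```

```text
t 48.4 pos [0.4819 0.2524 0.1487] jaw -0.241 q6 0.52 w 0.0575 F [ 1.3 -0.7 -0.8]
[0.434 0.352 0.12 ] -> [ 0.0854 -0.0708  0.0286] turn 0.048 rows>= 2
```

>>> {"name": "send_rows", "arguments": {
  "steps": [0.05, 0.042, -0.035, 0.015, 0.024, 0.05, 0.08, -0.066, 0.028, 0.048, 0.05, 0.085, -0.071, 0.028, 0.048, 0.05, 0.085, -0.071, 0.028, 0.048, 0.05, 0.085, -0.071, 0.028, 0.048]
}}

```text
time: 49.02
position: [0.4343, 0.3509, 0.1211]
tool_rot: [0.802, 0.597, 0.0, 0.001]
ft_force: [0.1, -0.3, -1.5]
grip_width: 0.0577
```

```bash
python3 -c "
from h import *
plan((.4336,.3522,.12,-.289),(.4336,.3522,.028,-.289))
s=snap('side','s15');crop('s15',200,100,200,140,4,'s15c')"
```

```text
t 49.02 pos [0.4343 0.3509 0.1211] jaw -0.291 q6 0.77 w 0.0577 F [ 0.1 -0.3 -1.5]
[0.434 0.352 0.12 ] -> [ 0.001  -0.001   0.0011] turn -0.002 rows>= 1
[0.434 0.352 0.028] -> [ 0.0011 -0.0011  0.0931] turn -0.002 rows>= 2
```

View pics/s15c.png

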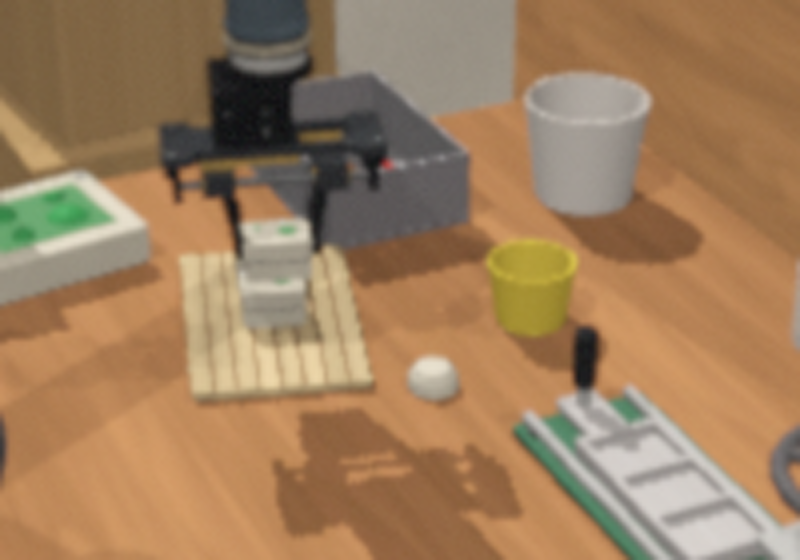

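>>> {"name": "send_rows", "arguments": {
  "steps": [0.05, 0.001, -0.001, 0.045, 0, 0.05, 0.001, -0.001, 0.075, 0, 0.05, 0.001, -0.001, 0.09, 0, 0.05, 0.001, -0.001, 0.093, 0, 0.08, 0.001, -0.001, 0.093, 0, 0.08, 0.001, -0.001, 0.093, 0, 0.08, 0.001, -0.001, 0.05, 0, 0.08, 0.001, -0.001, 0, 0]
}}

```text
time: 50.08
position: [0.4334, 0.3517, 0.1216]
tool_rot: [0.802, 0.597, -0.001, 0.0]
ft_force: [0.8, 0.8, 0.3]
grip_width: 0.0792
```

>>> {"name": "send_rows", "arguments": {
  "steps": [0.08, -0.06, 0, -0.05, 0, 0.08, -0.12, 0, -0.08, 0, 0.08, -0.18, 0, -0.08, 0, 0.08, -0.24, 0, -0.08, 0, 0.08, -0.3, 0, -0.08, 0, 0.08, -0.35, 0, -0.08, 0, 0.08, -0.35, 0, -0.08, 0, 0.08, -0.35, 0, -0.08, 0]
}}

```text
time: 51.08
position: [0.3332, 0.0163, 0.2026]
tool_rot: [0.803, 0.596, -0.0, 0.001]
ft_force: [-0.5, 0.3, -1.4]
grip_width: 0.0802
```

```bash
python3 -c "
from h import *
s=snap('side','s16');c=snap('top','t16');crop('t16',120,90,200,150,4,'t16c')
plan()
B=np.array([.4564,.4289]);u=np.array([.285,.9585]);v=np.array([-.9585,.285])
for m in moulds(c,.048):
  if .3<m[0]<.6 and m[1]>.2: q=np.array(m[:2])-B; print(m,'board xy',q@u,q@v)"
```

```text
t 51.17 pos [0.3332 0.0175 0.2024] jaw -0.289 q6 0.01 w 0.08 F [ 0.   0.6 -0.1]
(0.4354137573242188, 0.35275399780273436, np.float32(-0.27187693), 58.68437957763672, 45.045841217041016, array([0.4353, 0.3524]), np.float64(0.0461215127740664), (204, 213)) board xy -0.07896702226867676 -0.0015862970214844275
(0.45834454345703124, 0.429435791015625, np.float32(-0.28348815), 59.895992279052734, 44.81039810180664, array([0.4582, 0.429 ]), np.float64(0.048482747730732356), (180, 204)) board xy 0.001067750573730482 -0.001711144464111342
(0.4821138916015625, 0.5064300842285157, np.float32(-0.29280186), 60.53007888793945, 44.90581512451172, array([0.4822, 0.5061]), np.float64(0.04906165866388368), (156, 195)) board xy 0.08164104483947757 -0.002550691094970709
```

View pics/s16.png

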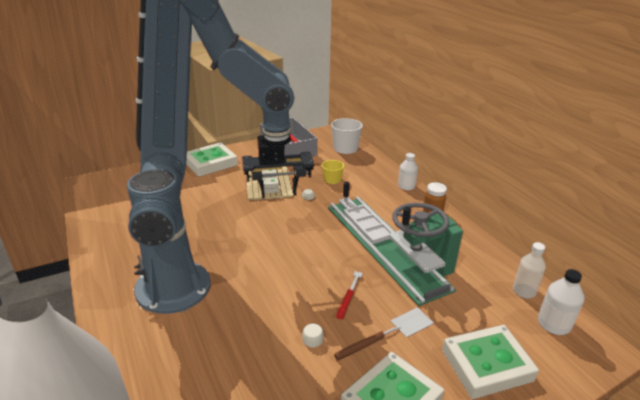

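View pics/t16c.png

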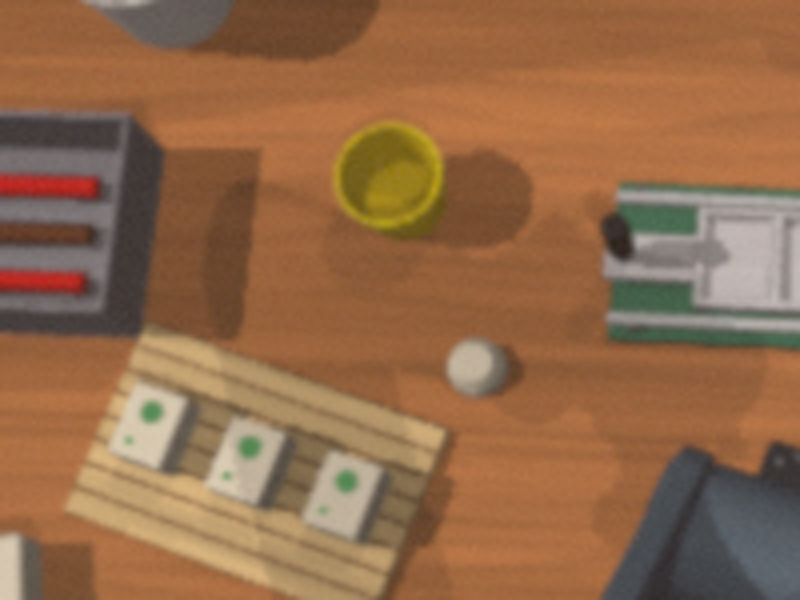

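```bash
python3 -c "
from rig import hand_in
print(hand_in())"
```

```text
the job is handed in; nothing more can be done
None
```

I did the whole job and handed it in at about 51 s of the 210 s allowed. `hand_in()` reports no verdict, so what follows rests on my own checks.

- **Loading:** I put all three moulds in the bays. The camera showed them flat, with their tops at about 59 mm against the expected 60 mm.
- **Pressing:** I slid the sled home until it met its stop, with 14.5 N on the handle. I then wound the wheel clockwise to about 6.62 rad by the tool's path and held it there for over 0.6 s. The picture then showed the platen down on the moulds. I could not measure the platen's force on each mould.
- **Drawing out:** I wound the wheel back to about −0.15 to −0.2 rad. I then drew the sled out, and the handle travelled 250 mm, the sled's full stroke.
- **Moulds on the board:** The last pictures show all three flat on the board at about (−79, −2), (1, −2) and (82, −3) mm from its centre. Their tops are at 46–49 mm against the expected 48 mm.
- **Rest of the bench:** The sled is empty and out, and the platen is raised. The other things look where they were, though I did not measure them. The gripper is clear of everything.

**Disagreement:** After the first placing, the two cameras put that mould up to 9 mm apart along the sled. The depth readings showed it flat in its bay, and no later check disagreed.

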